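# Build the two-tier kiln setting

### The job

Build the two-tier setting for the small kiln on the thick kiln bat: stand the two tall props over its two buttons, one at each end, and the teacup upright midway between them; then lay the narrow half-shelf along the bat across both props, so that their pins come up through its two holes and it lies level, and stand the bud vase upright on the middle of the half-shelf. The short prop is lower than the cup and of no use here, so leave it where it is; the porcelain must not be dropped or tipped over.

Things in the scene. Friction and masses are not known exactly. Their poses are not given: they have to be found in the camera images.
- bat: Thick kiln bat, a buff ceramic slab 280 x 120 x 16 mm lying flat on the table with a whitish wash on its top; too heavy to shift. Origin: centre of the underside; x along its length, z up. On its top, on the centre line at x = +90 and -90 mm, stand two tapered locating buttons 10 mm high, 18 mm across at the root and 10 mm at the tip.
- prop_a: Kiln prop of buff ceramic, an upright cylinder 46 mm across of about 0.17 kg, with a foot flange 54 mm across and 12 mm high (16 with its slope); flat shoulder 75 mm above the underside, on it a tapered pin 10 mm high, 18 across at root, 10 at tip. Underside has a socket 30 mm across, 12 deep. Origin: centre of underside; z up. One of two equal tall props, either for either button.
- prop_b: Kiln prop of buff ceramic, an upright cylinder 46 mm across of about 0.17 kg, with a foot flange 54 mm across and 12 mm high (16 with its slope); flat shoulder 75 mm above the underside, on it a tapered pin 10 mm high, 18 across at root, 10 at tip. Underside has a socket 30 mm across, 12 deep. Origin: centre of underside; z up. The other of the two equal tall props.
- prop_short: Kiln prop of buff ceramic, an upright cylinder 46 mm across of about 0.11 kg, with a foot flange 54 mm across and 12 mm high (16 with its slope); flat shoulder 42 mm above the underside, on it a tapered pin 10 mm high, 18 across at root, 10 at tip. Underside has a socket 30 mm across, 12 deep. Origin: centre of underside; z up. The odd short prop; it stays.
- teacup: White porcelain teacup without handle, open, 50 mm high, 40 mm across at the foot, 57 mm at mid-height, 62 mm at the rim, wall 3.5 mm, with a thin blue line round the foot; stands mouth up, about 0.10 kg. Origin: centre of the underside; z up.
- half_shelf: Narrow kiln half-shelf, a buff ceramic slab 240 x 58 x 12 mm lying flat on the table, with two round through holes 30 mm across on its centre line at x = +90 and -90 mm, alike on both faces; about 0.32 kg. Origin: centre of the underside; x along its length, z up.
- vase: White porcelain bud vase 93 mm high with thin blue lines: foot 42 mm across, widening to the belly, 54 mm across from 50 to 60 mm height, neck 22 mm across at 80 mm, lip 30 mm across, dark mouth. Stands upright, about 0.16 kg. Origin: centre of the underside; z up.
There are look-alikes about, which are no part of the job. What is shaped like the prop_a but green or turquoise is not meant.

How it is judged:
On the way, in this order (a step that is already met when the one before it is completed fails the run):
1. the two tall props stand seated over the two buttons and the teacup stands between them, all three let go (((x of prop_a in the frame of bat between 0.08 and 0.1 m and y of prop_a in the frame of bat between -0.01 and 0.01 m and z of prop_a in the frame of bat between 0.013 and 0.019 m and angle between each of prop_a, prop_b's own z axis and vertical below 0.06 rad and x of prop_b in the frame of bat between -0.1 and -0.08 m and y of prop_b in the frame of bat between -0.01 and 0.01 m and z of prop_b in the frame of bat between 0.013 and 0.019 m) or (x of prop_a in the frame of bat between -0.1 and -0.08 m and y of prop_a in the frame of bat between -0.01 and 0.01 m and z of prop_a in the frame of bat between 0.013 and 0.019 m and angle between each of prop_a, prop_b's own z axis and vertical below 0.06 rad and x of prop_b in the frame of bat between 0.08 and 0.1 m and y of prop_b in the frame of bat between -0.01 and 0.01 m and z of prop_b in the frame of bat between 0.013 and 0.019 m)) and x of teacup in the frame of bat between -0.015 and 0.015 m and y of teacup in the frame of bat between -0.015 and 0.015 m and z of teacup in the frame of bat between 0.013 and 0.019 m and angle between teacup's own z axis and vertical below 0.08 rad and contact force between the fingers and prop_a below 0.05 N and contact force between the fingers and prop_b below 0.05 N and contact force between the fingers and teacup below 0.05 N), for 0.2 s.
2. the half-shelf lies level on both props, pins in its holes, let go (((x of prop_a in the frame of bat between 0.08 and 0.1 m and y of prop_a in the frame of bat between -0.01 and 0.01 m and z of prop_a in the frame of bat between 0.013 and 0.019 m and angle between each of prop_a, prop_b's own z axis and vertical below 0.06 rad and x of prop_b in the frame of bat between -0.1 and -0.08 m and y of prop_b in the frame of bat between -0.01 and 0.01 m and z of prop_b in the frame of bat between 0.013 and 0.019 m) or (x of prop_a in the frame of bat between -0.1 and -0.08 m and y of prop_a in the frame of bat between -0.01 and 0.01 m and z of prop_a in the frame of bat between 0.013 and 0.019 m and angle between each of prop_a, prop_b's own z axis and vertical below 0.06 rad and x of prop_b in the frame of bat between 0.08 and 0.1 m and y of prop_b in the frame of bat between -0.01 and 0.01 m and z of prop_b in the frame of bat between 0.013 and 0.019 m)) and x of teacup in the frame of bat between -0.015 and 0.015 m and y of teacup in the frame of bat between -0.015 and 0.015 m and z of teacup in the frame of bat between 0.013 and 0.019 m and angle between teacup's own z axis and vertical below 0.08 rad and x of half_shelf in the frame of bat between -0.015 and 0.015 m and y of half_shelf in the frame of bat between -0.015 and 0.015 m and z of half_shelf in the frame of bat between 0.088 and 0.0945 m and angle between half_shelf's own z axis and vertical below 0.04 rad and angle between the x axis of half_shelf and the x axis of bat, either way round below 0.14 rad and contact force between the fingers and half_shelf below 0.05 N), for 0.2 s.
At the end, for the whole second after the job is handed in: A tall prop seated over each button (10 mm), upright; teacup upright on the bat within 15 mm of its middle; half-shelf level on both props' shoulders, pins in its holes, within 15 mm of mid-bat and 8 degrees of its length; vase upright on the half-shelf within 15 mm of its middle; all at rest (((x of prop_a in the frame of bat between 0.08 and 0.1 m and y of prop_a in the frame of bat between -0.01 and 0.01 m and z of prop_a in the frame of bat between 0.013 and 0.019 m and angle between each of prop_a, prop_b's own z axis and vertical below 0.06 rad and x of prop_b in the frame of bat between -0.1 and -0.08 m and y of prop_b in the frame of bat between -0.01 and 0.01 m and z of prop_b in the frame of bat between 0.013 and 0.019 m) or (x of prop_a in the frame of bat between -0.1 and -0.08 m and y of prop_a in the frame of bat between -0.01 and 0.01 m and z of prop_a in the frame of bat between 0.013 and 0.019 m and angle between each of prop_a, prop_b's own z axis and vertical below 0.06 rad and x of prop_b in the frame of bat between 0.08 and 0.1 m and y of prop_b in the frame of bat between -0.01 and 0.01 m and z of prop_b in the frame of bat between 0.013 and 0.019 m)) and x of teacup in the frame of bat between -0.015 and 0.015 m and y of teacup in the frame of bat between -0.015 and 0.015 m and z of teacup in the frame of bat between 0.013 and 0.019 m and angle between teacup's own z axis and vertical below 0.08 rad and x of half_shelf in the frame of bat between -0.015 and 0.015 m and y of half_shelf in the frame of bat between -0.015 and 0.015 m and z of half_shelf in the frame of bat between 0.088 and 0.0945 m and angle between half_shelf's own z axis and vertical below 0.04 rad and angle between the x axis of half_shelf and the x axis of bat, either way round below 0.14 rad and x of vase in the frame of half_shelf between -0.015 and 0.015 m and y of vase in the frame of half_shelf between -0.015 and 0.015 m and z of vase in the frame of half_shelf between 0.009 and 0.015 m and angle between vase's own z axis and vertical below 0.06 rad and linear speed of each of prop_a, prop_b, teacup, half_shelf, vase below 0.02 m/s); the robot touches nothing.
It fails at once if the short prop is shifted by more than 40 mm (distance of prop_short from where it was at the start of the episode above 0.04 m).
It fails at once if the teacup or the vase is tipped over (angle between any of teacup, vase's own z axis and vertical above 0.6 rad).
It fails at once if the teacup or the vase is let fall or flung (faster than 0.6 m/s out of the fingers, a fall of about 18 mm) ((linear speed of teacup above 0.6 m/s and contact force between the fingers and teacup below 0.05 N) or (linear speed of vase above 0.6 m/s and contact force between the fingers and vase below 0.05 N)).
It also fails if it takes over 128 s, if anything falls off the work surface, if the arm or the gripper's body presses on something with over 40 N, if the wrist force passes 120 N, or if a joint passes its speed limit or range.

### The arm

A 6-joint arm with a two-finger parallel gripper is mounted at the origin on a cart in front of the work surface, level with it; the furniture and walls round the work are solid. World frame = base frame: x ahead of the robot, y to its left, z up, the work surface at z = 0. Lengths are in m, angles in rad, forces in N, time in s.
With the tool pointing down it reaches from about 0.25 to 0.725 m from the base axis. Payload 4 kg.
Tool frame: the origin (TCP) lies midway between the tips of the shut fingers; the grasp point (between the pads) lies 19 mm behind it; y points along the fingers, z is the direction in which the jaws open and shut, and the axes are right-handed (so a half turn about y gives the same grasp; the last joint's range is limited). The gripper opens to 85 mm and grips with 20 to 120 N. Pads are 22 mm wide; open, the fingers measure 114 mm over their backs; the gripper's body (76 mm by 85 mm) begins 54 mm behind the grasp point. The pads swing forward as they close: fully open they stand 13 mm farther back than shut.
Start: joints at [1.149, 0.241, 0.005, 1.335, 0, 1.571], TCP at [0.205, 0.456, 0.207] pointing down, gripper open.
Joint ranges: [-2.72, 2.72], [-1.05, 1.87], [-1.09, 1.28], [-1.99, 2.15], [-1.42, 1.44], [-3.14, 3.14]. Speed limits (rad/s): [2.79, 2.79, 3.14, 3.14, 3.14, 3.14].

### API

Orientations are given as a unit quaternion [x, y, z, w].
In Python, from workcell import bot gives the robot as it stands. The module is installed in compiled form; this text tells all that it offers.
- The arm moves only by the shell command python3 -m handwheel 'ROWS' [OPENING]. ROWS is JSON, a list of rows, each a list of 6 numbers: the shift along the tool's x, y, z in units of 25 mm (1.0 is 25 mm), then the turn, a rotation vector about the tool's x, y, z in units of 10 degrees (1.0 is 10 degrees). A call has exactly 5 rows; each row is the pose to reach, as a shift and turn from the pose commanded when the call began, along the tool's axes at that moment; what a row does not reach only later rows make up. A row lasts 1/8 s, in which the tool goes at most 62.5 mm and 10.7 degrees, less where a joint would pass 70% of its speed; a pose out of reach is approached as far as the arm can. A call with a gripper value outside its range is refused whole. OPENING is the gripper command: -1 is shut, 1 is fully open, values between are in proportion, set as the call begins (- or left out, the last holds). The fingers move at their own pace and stop on an object; the grip force is fixed at half the most. Time passes only in rows, so rows that repeat a pose let the fingers close, or fill a call up. It gives the time, the measured TCP pose, the force and the opening at its end, in the units of the state.
- bot.get_obs(): the state, without advancing time (a new reading comes with each control period).
- bot.camera(name): name is "scene" or "top"; returns a dict with "color" (384x512x3 uint8, red, green, blue), "fx", "fy", "cx", "cy" (pixels), "dist_coeffs" ([k1, k2, p1, p2, k3] as OpenCV has them; the pictures are not rectified), "rvec" (rotation vector, rad) and "tvec" (3), from world to camera coordinates, as OpenCV has them. Camera axes: x right, y down, z forward; pixel columns grow to the right and rows downward; lengths in m; the calibration is good to about 2 mm. A picture is of the moment at which its call begins. There is no depth.
- bot.job_done(): hands the job in, once; it reports no verdict.
The state is a dict: "clock": time; "joint_pos": joint angles; "joint_vel": joint speeds; "tau": joint torques, N m; "eef_pos": TCP position; "tool_rot": TCP orientation; "ft_force": force on the tool from outside, world axes, zero at the start; "ft_torque": the same for the moment, N m; "grip_width": finger opening in m.
Only numpy, scipy, OpenCV 4.12 (cv2) and the standard library are available. Lean on these libraries where they do the work, as an engineer would, in place of code of your own. Each camera call takes 0.05 s, during which the arm holds its last target.

## Working session

There is one attempt and no reset: what is moved stays moved. The work goes in short steps, Python scripts to look and compute and a shell command to move; the robot and the scene stay as the last step left them, time stands still between calls to the robot, and variables do not carry over. Pictures are saved under pics/ and viewed, and the job is handed in when it is done.

```bash
mkdir -p pics; ls
python3 - <<'E'
from workcell import bot
import cv2
o=bot.get_obs(); print({k:(v if not hasattr(v,'tolist') else [round(x,4) for x in v]) if True else 0 for k,v in o.items()})
for n in("scene","top"):
    c=bot.camera(n); cv2.imwrite(f"pics/{n}0.png",cv2.resize(c["color"][:,:,::-1],(800,600)))
    print(n,c["fx"],c["fy"],c["cx"],c["cy"],c["dist_coeffs"],c["rvec"],c["tvec"])
E
```

```text
pics
{'clock': 0.0, 'joint_pos': [np.float64(1.149), np.float64(0.2414), np.float64(0.0037), np.float64(1.3352), np.float64(0.0), np.float64(1.5708)], 'joint_vel': [np.float64(-0.001), np.float64(0.0009), np.float64(-0.0007), np.float64(0.0012), np.float64(0.0008), np.float64(-0.0009)], 'tau': [np.float64(-0.0002), np.float64(-37.2314), np.float64(25.2408), np.float64(0.0169), np.float64(-0.0002), np.float64(-0.0)], 'eef_pos': [np.float64(0.2044), np.float64(0.4556), np.float64(0.2062)], 'tool_rot': [np.float64(0.6922), np.float64(-0.1482), np.float64(0.1479), np.float64(-0.6907)], 'ft_force': [np.float64(0.9109), np.float64(-0.3898), np.float64(-0.7653)], 'ft_torque': [np.float64(-0.0052), np.float64(-0.0166), np.float64(0.0267)], 'grip_width': 0.08546810913609919}
scene 465.6170437777397 465.6170437777397 253.9777526417362 191.97129974328595 [-0.19287024  0.          0.          0.          0.        ] [ 2.16787795 -0.88235029  0.39647715] [-0.42171328  0.29719777  0.93612127]
top 425.8863082793564 425.8863082793564 260.62769512814543 179.41413980952004 [-0.0770814  0.         0.         0.         0.       ] [ 2.1604218  -2.11648453  0.17268173] [-0.00197757  0.58219181  0.96156549]
```

View pics/scene0.png

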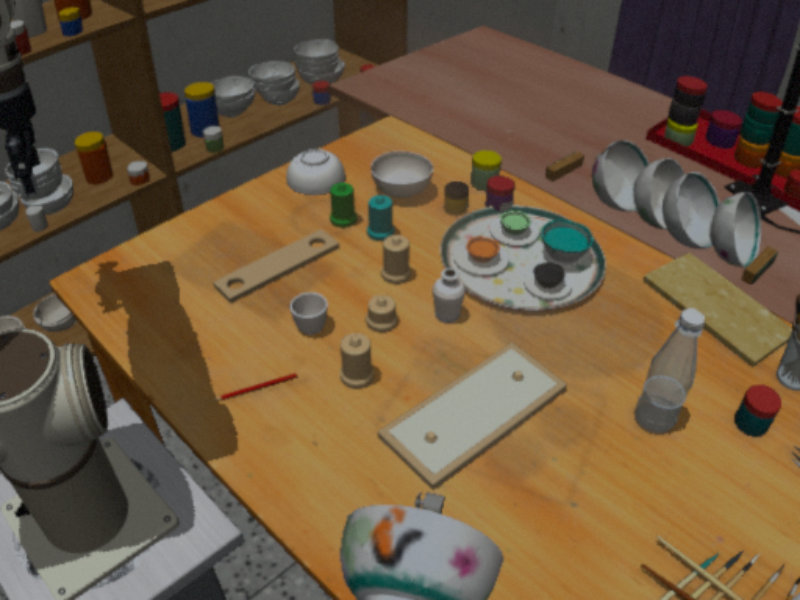

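View pics/top0.png

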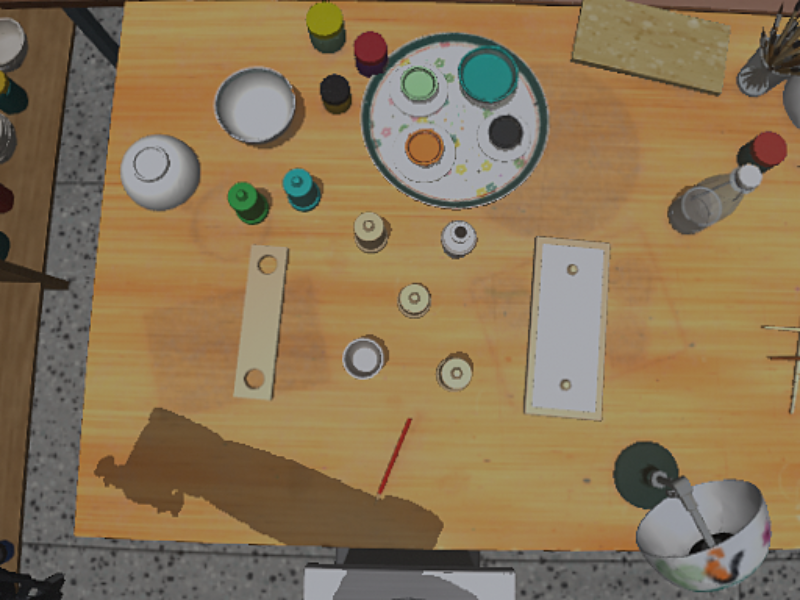

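The scene view shows tall buff props at (396,258) and (356,360), the short prop at (381,312), the cup at (309,313), the vase at (449,295), the half-shelf at (278,265) and the bat at (472,412). In the top view these are the props at (370,228) and (456,373), short (414,299), cup (363,357), vase (459,238), shelf (262,322) and bat (567,328). Possible mix-ups for a tall prop are green (246,202), turquoise (300,188) and the short one (414,299). I choose the two buff tall ones.

```bash
cat > h.py <<'E'
import numpy as np, cv2
from workcell import bot
def cam(n):
    c=bot.camera(n); c["K"]=np.array([[c["fx"],0,c["cx"]],[0,c["fy"],c["cy"]],[0,0,1.]]); c["d"]=np.array(c["dist_coeffs"]);c["rvec"]=np.array(c["rvec"]);c["tvec"]=np.array(c["tvec"]); return c
def ray(c,uv):
    p=cv2.undistortPoints(np.array(uv,float).reshape(-1,1,2),c["K"],c["d"])[:,0]
    R=cv2.Rodrigues(c["rvec"])[0]; o=-R.T@c["tvec"].ravel()
    return o,np.c_[p,np.ones(len(p))]@R
def world(c,uv,z):
    o,d=ray(c,uv); return o+d*((z-o[2])/d[:,2])[:,None]
def proj(c,P): return cv2.projectPoints(np.array(P,float).reshape(-1,1,3),c["rvec"],c["tvec"],c["K"],c["d"])[0][:,0]
def circ(x,y,z,r,n=48):
    t=np.linspace(0,2*np.pi,n); return np.c_[x+r*np.cos(t),y+r*np.sin(t),np.full(n,z)]
def crop(c,u0,v0,w,h,f,name,curves=(),grid=0):
    im=cv2.resize(c["color"][v0:v0+h,u0:u0+w,::-1],None,fx=f,fy=f,interpolation=cv2.INTER_CUBIC)
    for k in curves:
        q=((proj(c,k)-[u0,v0]+.5)*f).astype(int)
        cv2.polylines(im,[q.reshape(-1,1,2)],False,(0,0,255),1)
    if grid:
        for u in range(u0-u0%grid+grid,u0+w,grid): cv2.putText(im,str(u),(int((u-u0+.5)*f),10),0,.35,(255,0,0),1); cv2.line(im,(int((u-u0+.5)*f),12),(int((u-u0+.5)*f),20),(255,0,0),1)
        for v in range(v0-v0%grid+grid,v0+h,grid): cv2.putText(im,str(v),(0,int((v-v0+.5)*f)+4),0,.35,(255,0,0),1);cv2.line(im,(24,int((v-v0+.5)*f)),(32,int((v-v0+.5)*f)),(255,0,0),1)
    cv2.imwrite("pics/"+name,im)
E
python3 - <<'E'
from h import *
c=cam("top")
for n,uv,z in [("A",(370,226),.085),("B",(456,373),.085),("S",(414,298),.052),("cup",(364,357),.05),("vase",(460,231),.093),("bt1",(572.5,268),.026),("bt2",(566,384),.026),("h1",(268,264),.012),("h2",(254.5,378),.012)]:
    print(n,world(c,[np.array(uv)/1.5625-.18],z).round(4))
crop(c,210,130,100,125,6,"cropA.png",grid=10)
crop(c,330,145,70,130,5,"cropB.png",grid=10)
crop(c,140,145,60,120,5,"cropS.png",grid=10)
E
```

```text
A [[0.6565 0.067  0.085 ]]
B [[ 0.4438 -0.062   0.085 ]]
S [[ 5.55e-01 -3.00e-04  5.20e-02]]
cup [[0.4654 0.0722 0.05  ]]
vase [[ 0.6498 -0.0654  0.093 ]]
bt1 [[ 0.6107 -0.2469  0.026 ]]
bt2 [[ 0.4314 -0.234   0.026 ]]
h1 [[0.6097 0.2308 0.012 ]]
h2 [[0.431  0.2424 0.012 ]]
```

View pics/cropA.png

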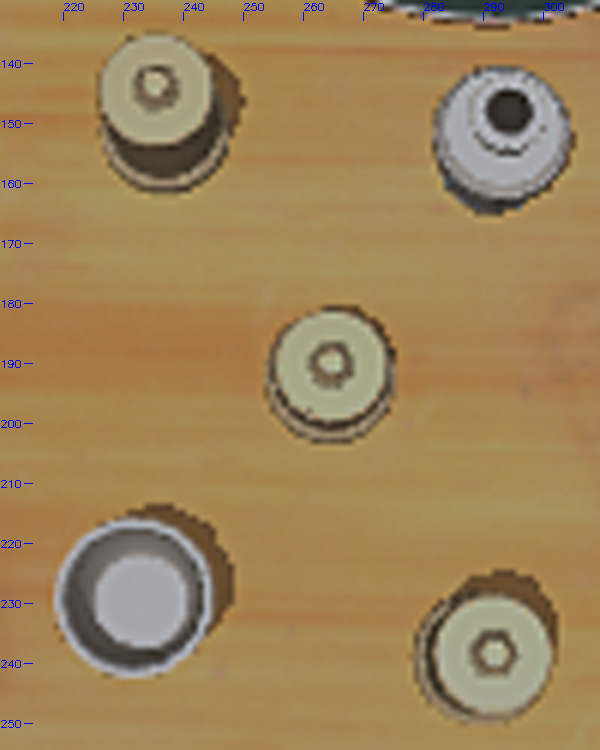

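View pics/cropB.png

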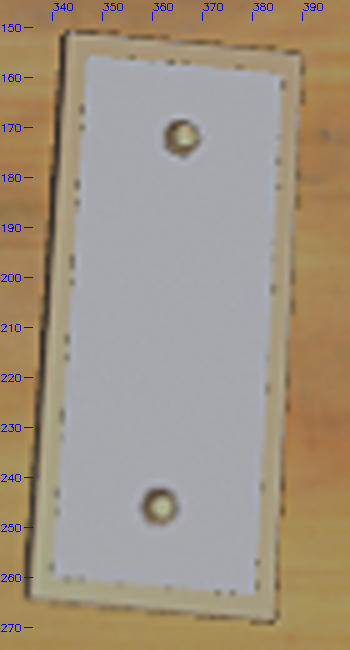

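View pics/cropS.png

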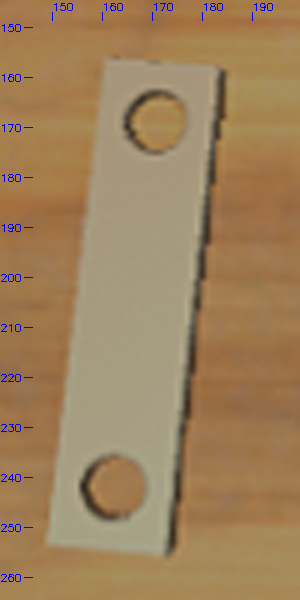

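The close crop confirms the two buff tall props at top-image px (235,144) and (291.5,238.5), and the shorter one at (264.5,190). Next I check the positions by overlaying models on both cameras.

```bash
cat > ov.py <<'E'
from h import *
from scipy.spatial.transform import Rotation as Rn
def prop(x,y,z=0,h=.075): return [circ(x,y,z,.027),circ(x,y,z+h,.023),circ(x,y,z+h+.01,.005)]
def cup(x,y,z=0): return [circ(x,y,z,.02),circ(x,y,z+.05,.031)]
def vase(x,y,z=0): return [circ(x,y,z,.021),circ(x,y,z+.055,.027),circ(x,y,z+.093,.015)]
def slab(x,y,yaw,z,L,W,H):
    R=np.array([[np.cos(yaw),-np.sin(yaw)],[np.sin(yaw),np.cos(yaw)]])
    q=np.array([[1,1],[1,-1],[-1,-1],[-1,1],[1,1]])*[L/2,W/2]@R.T+[x,y]
    return [np.c_[q,np.full(5,z)],np.c_[q,np.full(5,z+H)]]
E
python3 - <<'E'
from ov import *
a=np.deg2rad(-4.1)
cs=prop(.6565,.067)+prop(.4438,-.062)+cup(.4654,.0722)+vase(.6498,-.0654)+slab(.5211,-.2405,a,0,.28,.12,.016)+slab(.5204,.2366,np.deg2rad(-3.7),0,.24,.058,.012)+[circ(.6107,-.2469,.026,.005),circ(.4314,-.234,.026,.005),circ(.6107,-.2469,.016,.009),circ(.4314,-.234,.016,.009),circ(.6097,.2308,.012,.015),circ(.431,.2424,.012,.015)]
c=cam("top"); crop(c,140,125,265,150,3,"ovt.png",cs)
c=cam("scene"); crop(c,130,140,240,180,3.3,"ovs.png",cs)
o=bot.get_obs(); R=Rn.from_quat(o["tool_rot"]).as_matrix(); print(R.round(3))
c4,s4=np.cos(a),np.sin(a); y=np.array([0,0,-1.])
for z in ([-s4,c4,0],[s4,-c4,0]):
    z=np.array(z); x=np.cross(y,z); G=np.c_[x,y,z]; print(np.rad2deg(Rn.from_matrix(R.T@G).as_rotvec()).round(2), x.round(3))
E
```

```text
[[ 0.912 -0.     0.409]
 [-0.409 -0.001  0.912]
 [ 0.    -1.    -0.001]]
[ 6.000e-02 -2.007e+01 -1.000e-02] [ 0.997 -0.071  0.   ]
[1.0000e-02 1.5993e+02 8.0000e-02] [-0.997  0.071  0.   ]
```

View pics/ovt.png

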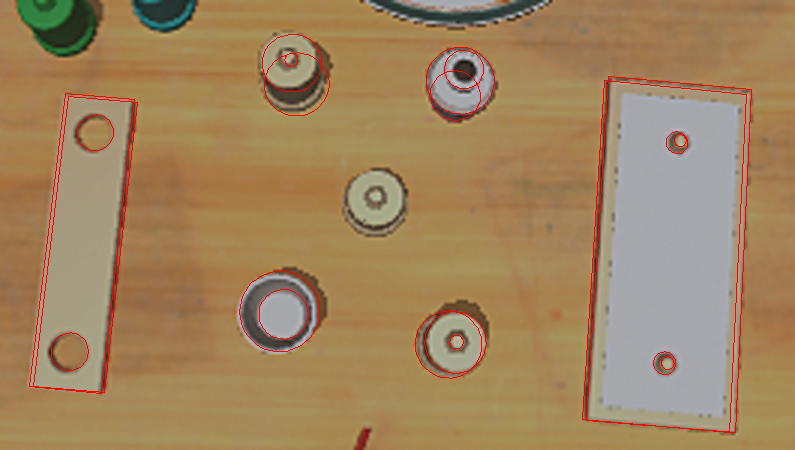

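View pics/ovs.png

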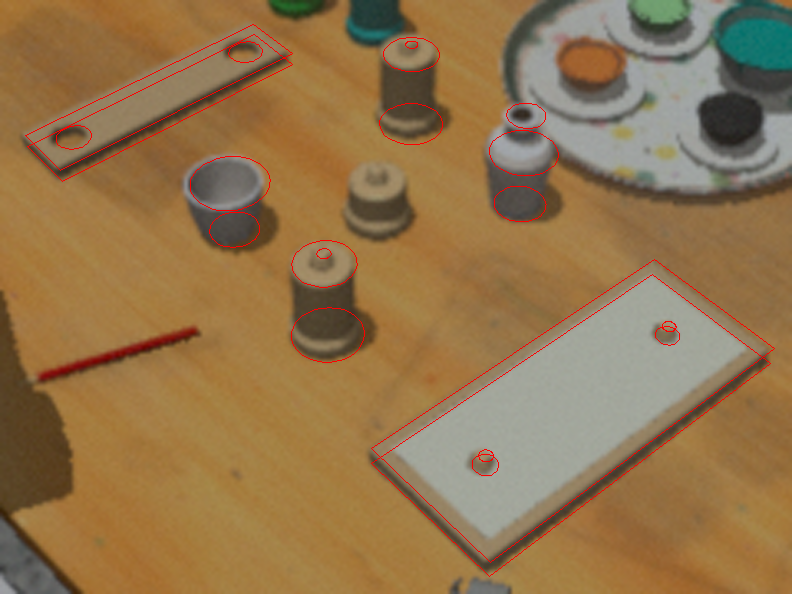

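```bash
cat > go.py <<'E'
import sys
from ov import *
# usage: go.py x y z [yawdeg of tool x]
x,y,z=map(float,sys.argv[1:4]); a=np.deg2rad(float(sys.argv[4]) if len(sys.argv)>4 else -4.1)
o=bot.get_obs(); R=Rn.from_quat(o["tool_rot"]).as_matrix()
G=np.c_[[np.cos(a),np.sin(a),0],[0,0,-1],[-np.sin(a),np.cos(a),0]]
d=R.T@(np.array([x,y,z])-o["eef_pos"])/.025; r=np.rad2deg(Rn.from_matrix(R.T@G).as_rotvec())/10
print("t",round(o["clock"],2),"p",o["eef_pos"].round(4),"shift",d.round(2),"turn",r.round(2),"rows",np.ceil(max(np.linalg.norm(d)/2.5,np.linalg.norm(r)/1.07)), "F",o["ft_force"].round(1),"w",round(o["grip_width"],4))
E
python3 go.py .4438 -.062 .16
```

```text
t 0.25 p [0.2046 0.4559 0.2067] shift [ 17.21   1.88 -14.98] turn [ 0.01 -2.01 -0.  ] rows 10.0 F [ 0.5  0.  -0.9] w 0.0851
```

```bash
python3 -m handwheel '[[1.5,0,-1.3,0,-0.5,0],[3.2,0,-2.8,0,-1,0],[4.9,0,-4.3,0,-1.5,0],[6.6,0,-5.8,0,-2,0],[8.3,0,-7.3,0,-2,0]]' 1; python3 go.py .4438 -.062 .12
```

```text
clock: 0.88
eef_pos: [0.3198, 0.2031, 0.2072]
tool_rot: [-0.707, 0.025, -0.026, 0.707]
ft_force: [0.9, -0.1, 0.7]
grip_width: 0.0854
t 0.88 p [0.3198 0.2031 0.2072] shift [  5.71   3.49 -10.22] turn [-0. -0.  0.] rows 5.0 F [ 0.9 -0.1  0.7] w 0.0854
```

```bash
python3 -m handwheel '[[1.2,0.7,-2.1,0,0,0],[2.4,1.4,-4.2,0,0,0],[3.5,2.1,-6.3,0,0,0],[4.6,2.8,-8.3,0,0,0],[5.7,3.5,-10.2,0,0,0]]' 1; python3 go.py .4438 -.062 .029;python3 - <<'E'
from h import *
c=cam("top");crop(c,200,130,130,150,4,"g1.png",grid=10)
c=cam("scene");crop(c,150,100,200,160,4,"g1s.png")
E
```

```text
clock: 1.5
eef_pos: [0.4435, -0.062, 0.1192]
tool_rot: [-0.707, 0.026, -0.026, 0.707]
ft_force: [1.5, 1.0, 0.5]
grip_width: 0.0854
t 1.5 p [ 0.4435 -0.062   0.1192] shift [ 0.01  3.61 -0.  ] turn [-0.   -0.01  0.  ] rows 2.0 F [1.5 1.  0.5] w 0.0854
```

View pics/g1s.png

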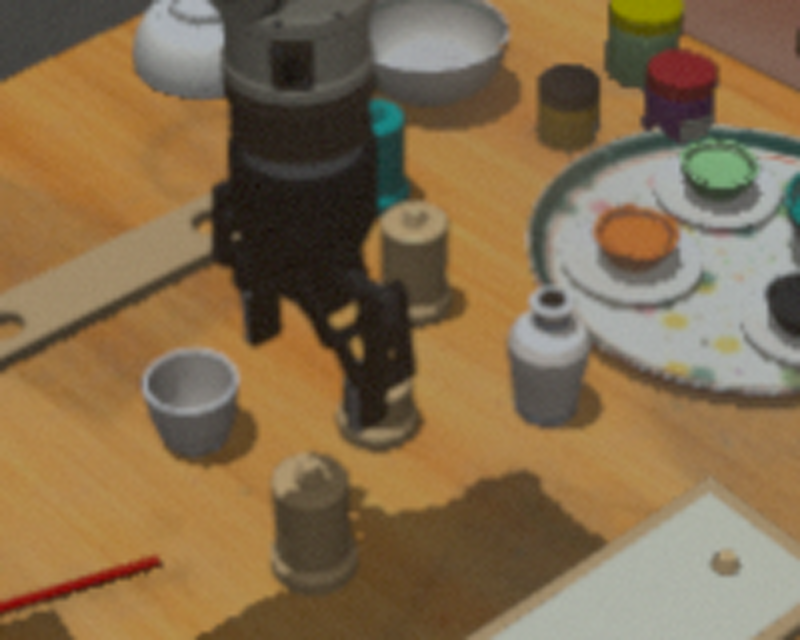

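View pics/g1.png

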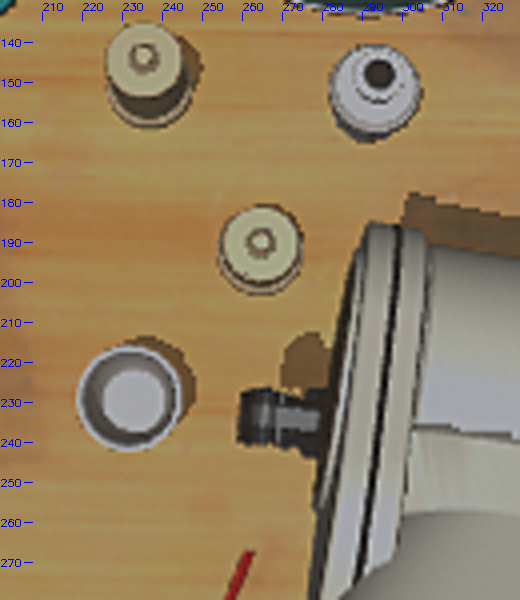

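The scene crop shows the fingers straddling prop_b at (312,470), and the top crop has the finger at (265,233), clear of the cup. I go down and grip.

```bash
python3 -m handwheel '[[0,1.0,0,0,0,0],[0,2,0,0,0,0],[0,2.8,0,0,0,0],[0,3.6,0,0,0,0],[0,3.6,0,0,0,0]]' 1; python3 -m handwheel '[[0,0,0,0,0,0],[0,0,0,0,0,0],[0,0,0,0,0,0],[0,0,0,0,0,0],[0,0,0,0,0,0]]' -1;  python3 go.py .4314 -.234 .13
```

```text
clock: 2.22
eef_pos: [0.4411, -0.0591, 0.0286]
tool_rot: [-0.706, 0.027, -0.024, 0.707]
ft_force: [-0.3, -0.3, 0.0]
grip_width: 0.0855
clock: 2.85
eef_pos: [0.444, -0.0602, 0.0311]
tool_rot: [0.707, -0.025, 0.027, -0.707]
ft_force: [-0.6, -0.1, 5.3]
grip_width: 0.0442
t 2.85 p [ 0.444  -0.0602  0.0311] shift [ 0.01 -3.96 -6.97] turn [ 0.   -0.01  0.02] rows 4.0 F [-0.6 -0.1  5.3] w 0.0442
```

```bash
python3 -m handwheel '[[0,-1,0,0,0,0],[0,-2,0,0,0,0],[0,-3,0,0,0,0],[0,-4,0,0,0,0],[0,-4,0,0,0,0]]' -1;  python3 go.py .4314 -.234 .13
python3 - <<'E'
from h import *
c=cam("scene");crop(c,150,100,200,160,4,"g2s.png")
E
```

```text
clock: 3.48
eef_pos: [0.4446, -0.0602, 0.1315]
tool_rot: [0.707, -0.024, 0.027, -0.706]
ft_force: [-0.1, 0.1, -1.8]
grip_width: 0.0436
t 3.48 p [ 0.4446 -0.0602  0.1315] shift [-0.02  0.06 -6.97] turn [ 0.   -0.01  0.03] rows 3.0 F [-0.1  0.1 -1.8] w 0.0436
```

View pics/g2s.png

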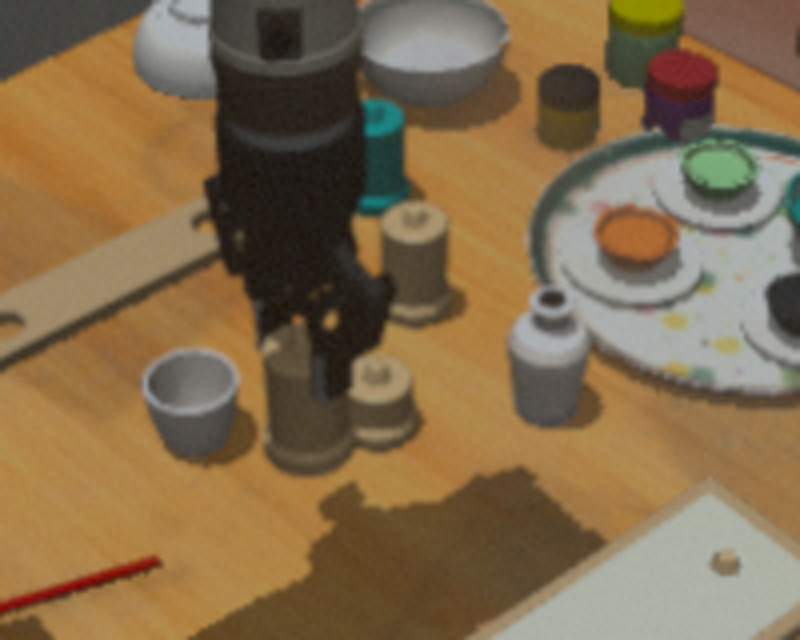

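The scene crop shows prop_b lifted upright in the jaws at (310,400).

```bash
python3 -m handwheel '[[0,0,-1.6,0,0,0],[0,0,-3.4,0,0,0],[0,0,-5.2,0,0,0],[0,0.5,-6.5,0,0,0],[0,1,-6.9,0,0,0]]' -1; python3 -m handwheel '[[0,0.5,0,0,0,0],[0,1,0,0,0,0],[0,1.3,0,0,0,0],[0,1.3,0,0,0,0],[0,1.3,0,0,0,0]]' -1; python3 go.py .4314 -.233 .047
python3 - <<'E'
from ov import *
p=bot.get_obs()["eef_pos"]
cs=prop(p[0]-.001,p[1],p[2]-.031)+[circ(.6107,-.2469,.026,.005),circ(.4314,-.234,.026,.005)]
c=cam("scene");crop(c,200,170,200,150,4,"g3s.png",cs)
c=cam("top");crop(c,300,140,150,150,4,"g3.png",cs)
E
```

```text
clock: 4.15
eef_pos: [0.4292, -0.2332, 0.1027]
tool_rot: [-0.706, 0.027, -0.026, 0.707]
ft_force: [0.3, 0.0, -2.5]
grip_width: 0.044
clock: 4.78
eef_pos: [0.4308, -0.2318, 0.0726]
tool_rot: [0.707, -0.025, 0.026, -0.707]
ft_force: [-0.1, -0.2, -1.4]
grip_width: 0.0437
t 4.78 p [ 0.4308 -0.2318  0.0726] shift [ 0.02  1.02 -0.04] turn [ 0. -0.  0.] rows 1.0 F [-0.1 -0.2 -1.4] w 0.0437
```

View pics/g3s.png

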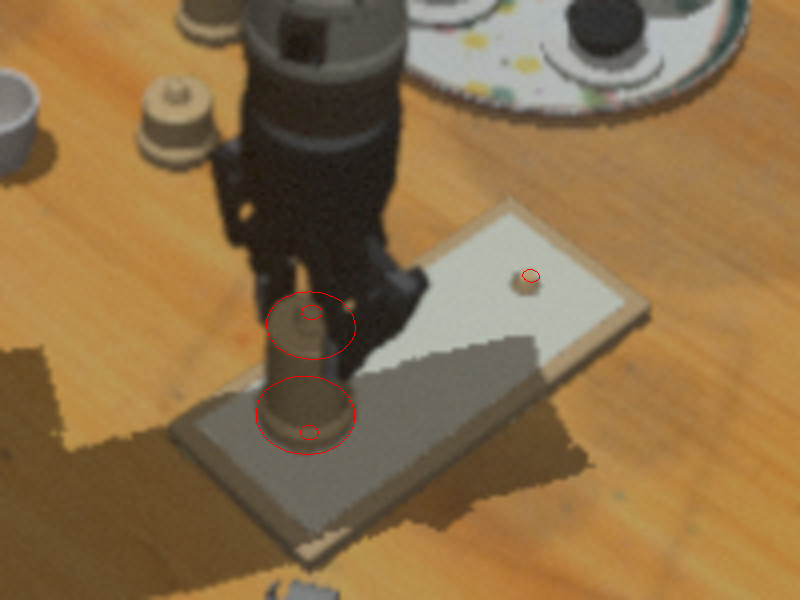

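View pics/g3.png

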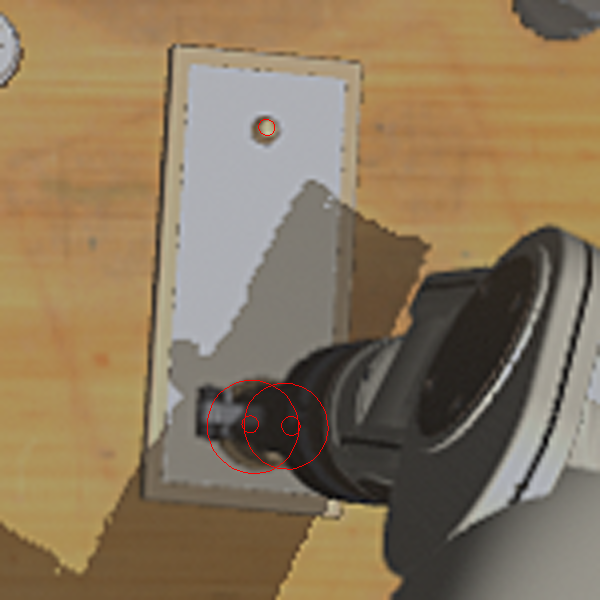

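Run:
```python
from ov import *
p=bot.get_obs()["eef_pos"]
cs=prop(p[0]-.001,p[1],p[2]-.031)+[circ(.6107,-.2469,.026,.005),circ(.4314,-.234,.026,.005)]
for n,b in(("scene",(240,230,70,75)),("top",(335,215,70,60))):
    c=cam(n);c["color"]=(255*(c["color"]/255.)**.45).astype(np.uint8)
    crop(c,*b,8,f"g4{n}.png",cs,grid=10);
```

```text
(no output)
```

View pics/g4scene.png

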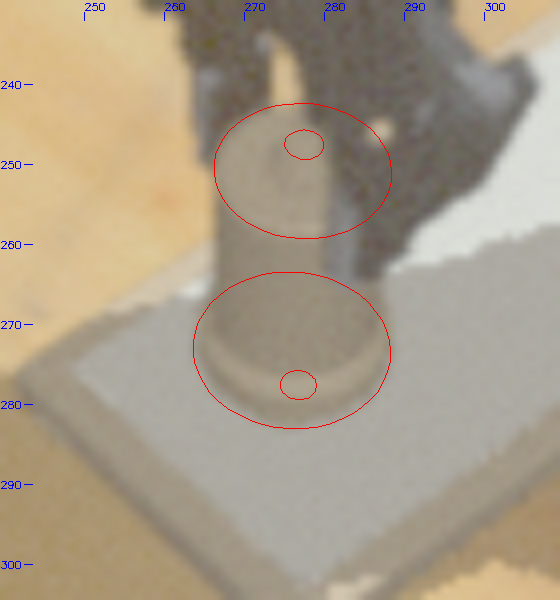

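View pics/g4top.png

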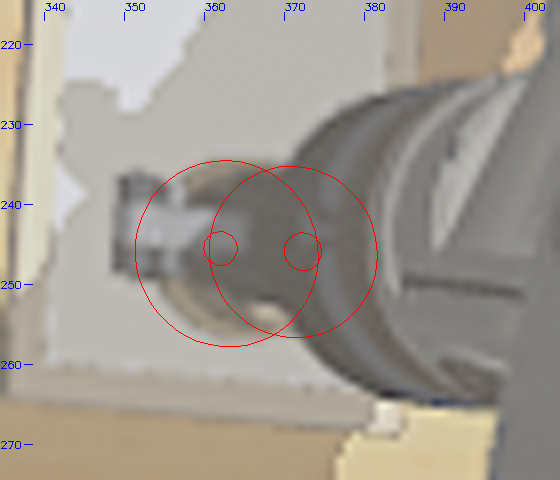

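```bash
python3 -m handwheel '[[0.04,0.3,-0.04,0,0,0],[0.04,0.6,-0.04,0,0,0],[0.04,0.8,-0.04,0,0,0],[0.04,0.96,-0.04,0,0,0],[0.04,0.96,-0.04,0,0,0]]' -1; python3 go.py .4314 -.233 .047
```

```text
clock: 5.6
eef_pos: [0.4311, -0.233, 0.0478]
tool_rot: [-0.707, 0.026, -0.026, 0.707]
ft_force: [-0.6, 0.2, -1.0]
grip_width: 0.0437
t 5.6 p [ 0.4311 -0.233   0.0478] shift [0.01 0.03 0.  ] turn [-0.   -0.01 -0.  ] rows 1.0 F [-0.6  0.2 -1. ] w 0.0437
```

```bash
python3 -m handwheel '[[0,0.05,0,0,0,0],[0,0.1,0,0,0,0],[0,0.1,0,0,0,0],[0,0.1,0,0,0,0],[0,0.1,0,0,0,0]]' -1; python3 -m handwheel '[[0,0,0,0,0,0],[0,0,0,0,0,0],[0,0,0,0,0,0],[0,0,0,0,0,0],[0,0,0,0,0,0]]' 1;  python3 -m handwheel '[[0,-1,0,0,0,0],[0,-2,0,0,0,0],[0,-3.5,0,0,0,0],[0,-3.8,0,0,0,0],[0,-3.8,0,0,0,0]]' 1; python3 go.py .657 .0675 .13
```

```text
clock: 6.22
eef_pos: [0.4319, -0.2333, 0.0471]
tool_rot: [0.707, -0.025, 0.026, -0.706]
ft_force: [-1.8, 1.0, 7.1]
grip_width: 0.0439
clock: 6.85
eef_pos: [0.4312, -0.2331, 0.0455]
tool_rot: [-0.707, 0.026, -0.026, 0.707]
ft_force: [0.6, -0.7, -0.7]
grip_width: 0.0852
clock: 7.48
eef_pos: [0.4314, -0.2332, 0.1407]
tool_rot: [0.707, -0.025, 0.026, -0.707]
ft_force: [-0.4, 1.0, 0.3]
grip_width: 0.0852
t 7.47 p [ 0.4314 -0.2332  0.1407] shift [ 8.12  0.43 12.65] turn [ 0.   -0.01  0.  ] rows 7.0 F [-0.4  1.   0.3] w 0.0852
```

```bash
python3 -m handwheel '[[1,0,1.5,0,0,0],[2.2,0,3.3,0,0,0],[3.4,0,5.1,0,0,0],[4.6,0,6.9,0,0,0],[5.8,0,8.7,0,0,0]]' 1; python3 -m handwheel '[[1,0.2,1.6,0,0,0],[1.8,0.4,3,0,0,0],[2.3,0.4,3.95,0,0,0],[2.3,0.4,3.95,0,0,0],[2.3,0.4,3.95,0,0,0]]' 1; python3 go.py .657 .068 .029
python3 - <<'E'
from ov import *
c=cam("scene");crop(c,150,60,250,200,3.2,"g5s.png")
c=cam("top");crop(c,190,80,220,200,3.5,"g5.png",prop(.4312,-.2331,.016)[1:])
E
```

```text
clock: 8.1
eef_pos: [0.5914, -0.0252, 0.1384]
tool_rot: [0.707, -0.027, 0.025, -0.707]
ft_force: [0.6, -1.4, 0.3]
grip_width: 0.0855
clock: 8.72
eef_pos: [0.6551, 0.067, 0.129]
tool_rot: [0.707, -0.027, 0.025, -0.706]
ft_force: [0.0, -0.1, 0.3]
grip_width: 0.0856
t 8.72 p [0.6551 0.067  0.129 ] shift [0.09 4.   0.05] turn [ 0.01 -0.01 -0.02] rows 2.0 F [ 0.  -0.1  0.3] w 0.0856
```

View pics/g5s.png

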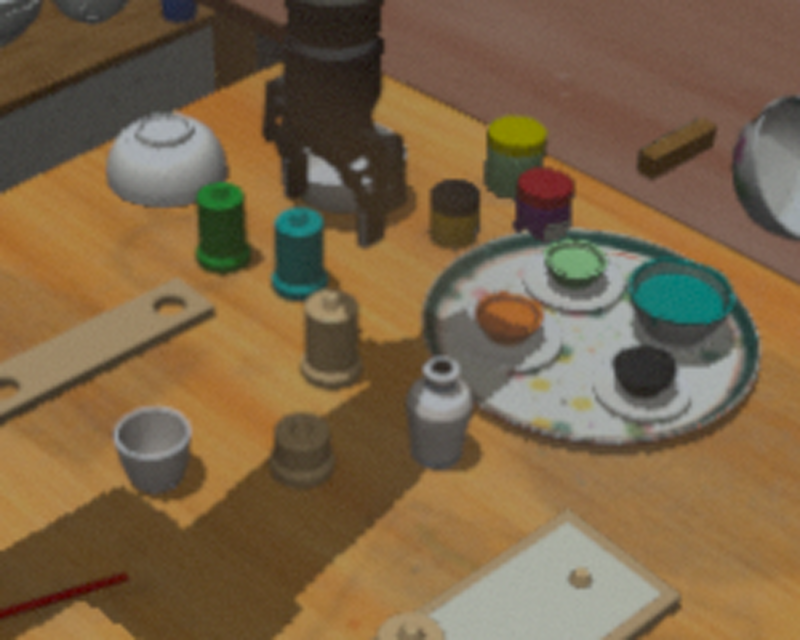

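View pics/g5.png

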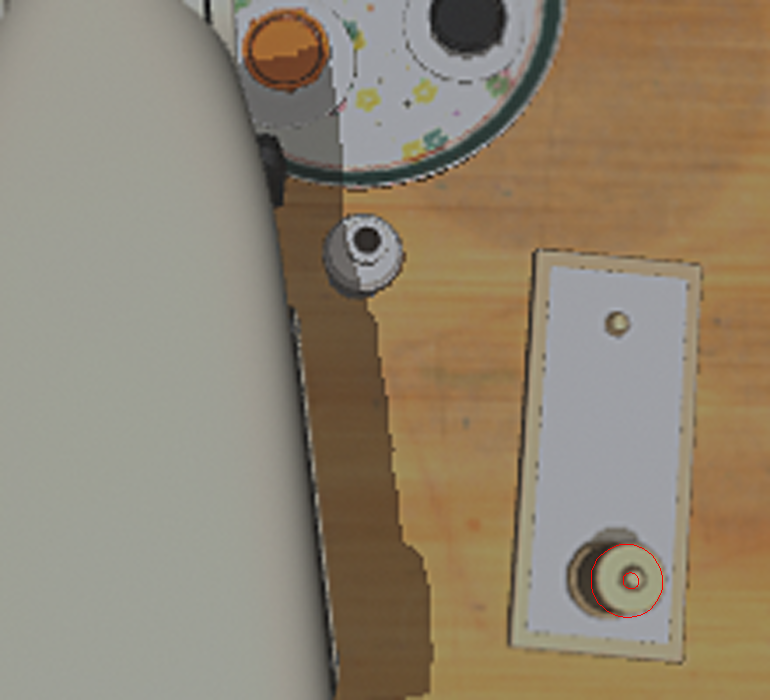

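The scene crop shows the open fingers over prop_a at (330,340), and the top crop shows prop_b standing over the lower button within a pixel of the overlay at (628,580).

```bash
python3 -m handwheel '[[0.08,1.0,0.05,0,0,0],[0.08,2,0.05,0,0,0],[0.08,3.2,0.05,0,0,0],[0.08,4.0,0.05,0,0,0],[0.08,4.0,0.05,0,0,0]]' 1; python3 -m handwheel '[[0,0,0,0,0,0],[0,0,0,0,0,0],[0,0,0,0,0,0],[0,0,0,0,0,0],[0,0,0,0,0,0]]' -1; python3 go.py .657 .068 .13; python3 -m handwheel '[[0,-1,0,0,0,0],[0,-2,0,0,0,0],[0,-3.2,0,0,0,0],[0,-4.2,0,0,0,0],[0,-4.2,0,0,0,0]]' -1;  python3 go.py .61 -.246 .135
python3 - <<'E'
from h import *
c=cam("scene");crop(c,180,60,200,160,4,"g6s.png")
E
```

```text
clock: 9.45
eef_pos: [0.6562, 0.0674, 0.0288]
tool_rot: [0.707, -0.028, 0.025, -0.706]
ft_force: [0.6, 0.7, -0.1]
grip_width: 0.0851
clock: 10.07
eef_pos: [0.6597, 0.069, 0.0327]
tool_rot: [-0.706, 0.024, -0.027, 0.707]
ft_force: [-0.9, 1.3, 6.3]
grip_width: 0.0438
t 10.07 p [0.6597 0.069  0.0327] shift [-0.09 -3.89 -0.05] turn [-0.   -0.01  0.02] rows 2.0 F [-0.9  1.3  6.3] w 0.0438
clock: 10.7
eef_pos: [0.6599, 0.0689, 0.1381]
tool_rot: [-0.706, 0.024, -0.027, 0.707]
ft_force: [0.7, -0.4, -2.7]
grip_width: 0.0437
t 10.7 p [0.6599 0.0689 0.1381] shift [ -1.08   0.11 -12.71] turn [-0.   -0.01  0.03] rows 6.0 F [ 0.7 -0.4 -2.7] w 0.0437
```

View pics/g6s.png

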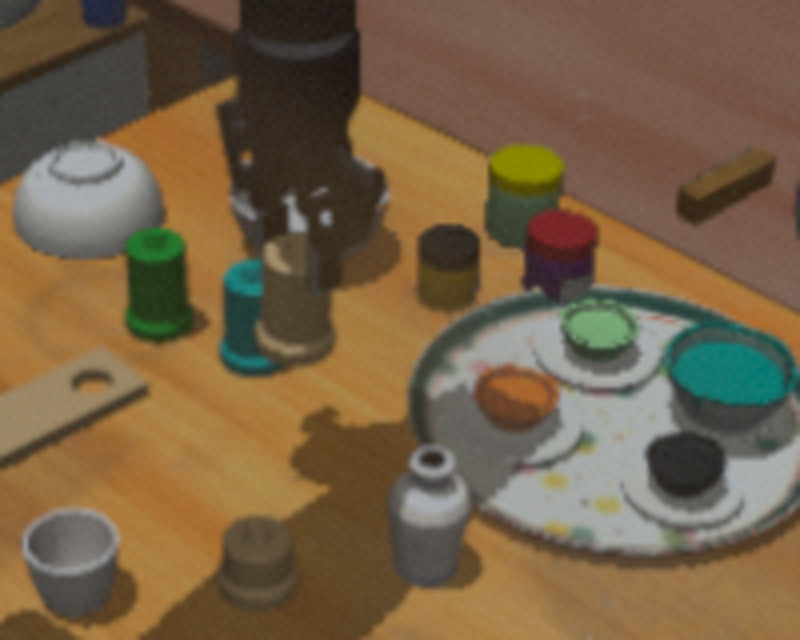

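prop_a is lifted, at (295,300) in the crop. I raise it further so it clears the vase on the way.

```bash
python3 -m handwheel '[[0,-0.8,-0.4,0,0,0],[-0.2,-1,-2.2,0,0,0],[-0.4,-1,-4.2,0,0,0],[-0.6,-1,-6.4,0,0,0],[-0.8,-1,-8.6,0,0,0]]' -1; python3 -m handwheel '[[-0.1,0,-1.6,0,0,0],[-0.2,0,-3,0,0,0],[-0.25,0.5,-4.1,0,0,0],[-0.25,1.2,-4.1,0,0,0],[-0.25,1.7,-4.1,0,0,0]]' -1; python3 go.py .612 -.246 .049
python3 - <<'E'
from ov import *
p=bot.get_obs()["eef_pos"]
cs=prop(p[0]-.0015,p[1],p[2]-.0325)+[circ(.6107,-.2469,.026,.005)]
for n,b in(("scene",(280,180,100,75)),("top",(330,130,90,70))):
    c=cam(n);c["color"]=(255*(c["color"]/255.)**.45).astype(np.uint8)
    crop(c,*b,7,f"g7{n}.png",cs,grid=10);
E
```

```text
clock: 11.38
eef_pos: [0.6212, -0.1454, 0.1582]
tool_rot: [-0.706, 0.027, -0.024, 0.707]
ft_force: [0.7, -0.7, -1.1]
grip_width: 0.0437
clock: 12.0
eef_pos: [0.6073, -0.2459, 0.1149]
tool_rot: [-0.706, 0.028, -0.024, 0.707]
ft_force: [-0.4, 0.0, -1.5]
grip_width: 0.0436
t 12.0 p [ 0.6073 -0.2459  0.1149] shift [0.2  2.63 0.01] turn [-0.01 -0.01 -0.03] rows 2.0 F [-0.4  0.  -1.5] w 0.0436
```

View pics/g7scene.png

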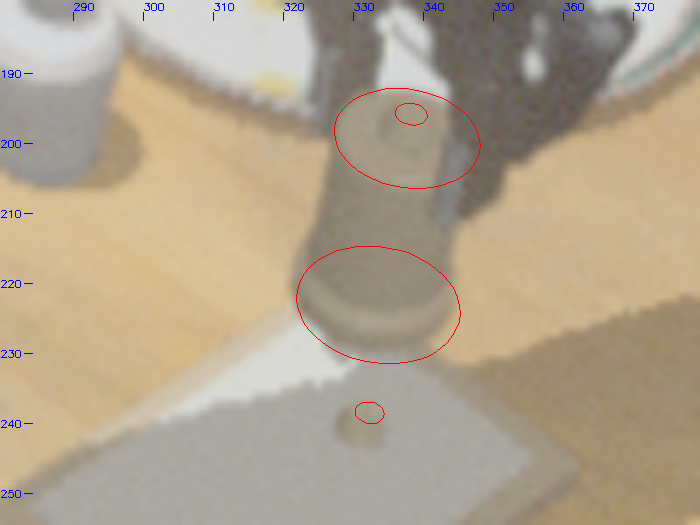

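View pics/g7top.png

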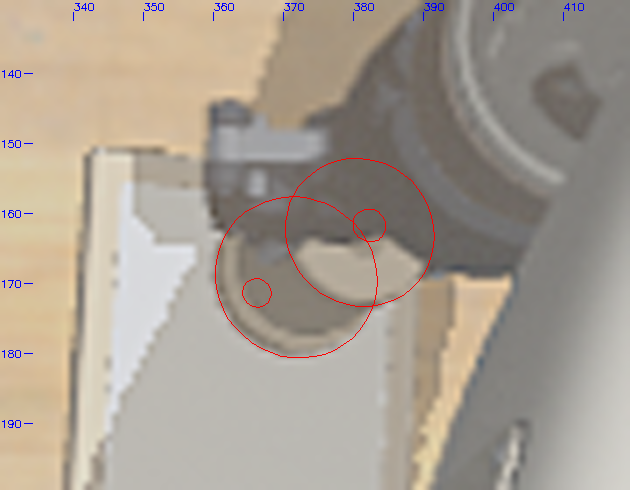

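```bash
python3 -m handwheel '[[0.14,0.8,0,0,0,0],[0.14,1.6,0,0,0,0],[0.14,2.2,0,0,0,0],[0.14,2.5,0,0,0,0],[0.14,2.5,0,0,0,0]]' -1; python3 go.py .612 -.246 .048; python3 -m handwheel '[[0,0.05,0,0,0,0],[0,0.1,0,0,0,0],[0,0.15,0,0,0,0],[0,0.2,0,0,0,0],[0,0.2,0,0,0,0]]' -1;python3 go.py .612 -.246 .048
```

```text
clock: 12.72
eef_pos: [0.6123, -0.246, 0.0552]
tool_rot: [-0.707, 0.026, -0.025, 0.707]
ft_force: [-0.3, -0.3, -1.5]
grip_width: 0.0437
t 12.72 p [ 0.6123 -0.246   0.0552] shift [-0.01  0.29 -0.  ] turn [-0.   -0.01 -0.  ] rows 1.0 F [-0.3 -0.3 -1.5] w 0.0437
clock: 13.35
eef_pos: [0.6124, -0.2463, 0.0505]
tool_rot: [-0.707, 0.026, -0.026, 0.707]
ft_force: [0.3, 0.8, -1.9]
grip_width: 0.0434
t 13.35 p [ 0.6124 -0.2463  0.0505] shift [-0.02  0.1   0.01] turn [-0.   -0.01 -0.  ] rows 1.0 F [ 0.3  0.8 -1.9] w 0.0434
```

```bash
python3 -m handwheel '[[0,0.05,0,0,0,0],[0,0.1,0,0,0,0],[0,0.13,0,0,0,0],[0,0.13,0,0,0,0],[0,0.13,0,0,0,0]]' -1;python3 go.py .612 -.246 .048;python3 -m handwheel '[[0,0,0,0,0,0],[0,0,0,0,0,0],[0,0,0,0,0,0],[0,0,0,0,0,0],[0,0,0,0,0,0]]' 1;  python3 -m handwheel '[[0,-1,0,0,0,0],[0,-2,0,0,0,0],[0,-3.5,0,0,0,0],[0,-3.8,0,0,0,0],[0,-3.8,0,0,0,0]]' 1; python3 go.py .4654 .0728 .11
```

```text
clock: 13.98
eef_pos: [0.6132, -0.2463, 0.0488]
tool_rot: [0.707, -0.025, 0.026, -0.706]
ft_force: [-1.2, 0.6, 6.3]
grip_width: 0.0435
t 13.97 p [ 0.6132 -0.2463  0.0488] shift [-0.05  0.03  0.01] turn [ 0.   -0.01  0.01] rows 1.0 F [-1.2  0.6  6.3] w 0.0435
clock: 14.6
eef_pos: [0.6125, -0.2463, 0.0472]
tool_rot: [-0.707, 0.026, -0.026, 0.707]
ft_force: [0.4, 0.4, -0.2]
grip_width: 0.0854
clock: 15.22
eef_pos: [0.6128, -0.2464, 0.1425]
tool_rot: [0.707, -0.025, 0.026, -0.707]
ft_force: [-0.1, -0.5, 0.3]
grip_width: 0.0855
t 15.22 p [ 0.6128 -0.2464  0.1425] shift [-6.81  1.29 12.31] turn [ 0.   -0.01  0.01] rows 6.0 F [-0.1 -0.5  0.3] w 0.0855
```

```bash
python3 -m handwheel '[[-1,0,1.6,0,0,0],[-2.1,0,3.6,0,0,0],[-3.2,0,5.7,0,0,0],[-4.3,0,7.7,0,0,0],[-5.4,0,9.7,0,0,0]]' 1; python3 -m handwheel '[[-0.7,0.6,1.3,0,0,0],[-1.4,1.2,2.6,0,0,0],[-1.4,1.2,2.6,0,0,0],[-1.4,1.2,2.6,0,0,0],[-1.4,1.2,2.6,0,0,0]]' 1; python3 go.py .4654 .0728 .013
python3 - <<'E'
from ov import *
c=cam("scene");crop(c,150,100,200,160,4,"g8s.png")
c=cam("top");crop(c,190,130,210,150,3.5,"g8.png",prop(.6107,-.2469,.016)[1:]+prop(.4314,-.234,.016)[1:]+cup(.5211,-.2405,.016))
E
```

```text
clock: 15.85
eef_pos: [0.4932, 0.0069, 0.1405]
tool_rot: [-0.707, 0.027, -0.025, 0.707]
ft_force: [0.0, 0.3, 1.0]
grip_width: 0.0851
clock: 16.48
eef_pos: [0.4659, 0.0719, 0.1123]
tool_rot: [0.707, -0.026, 0.026, -0.707]
ft_force: [0.4, 0.8, -0.1]
grip_width: 0.085
t 16.48 p [0.4659 0.0719 0.1123] shift [-0.02  3.97  0.03] turn [ 0.   -0.02  0.  ] rows 2.0 F [ 0.4  0.8 -0.1] w 0.085
```

View pics/g8s.png

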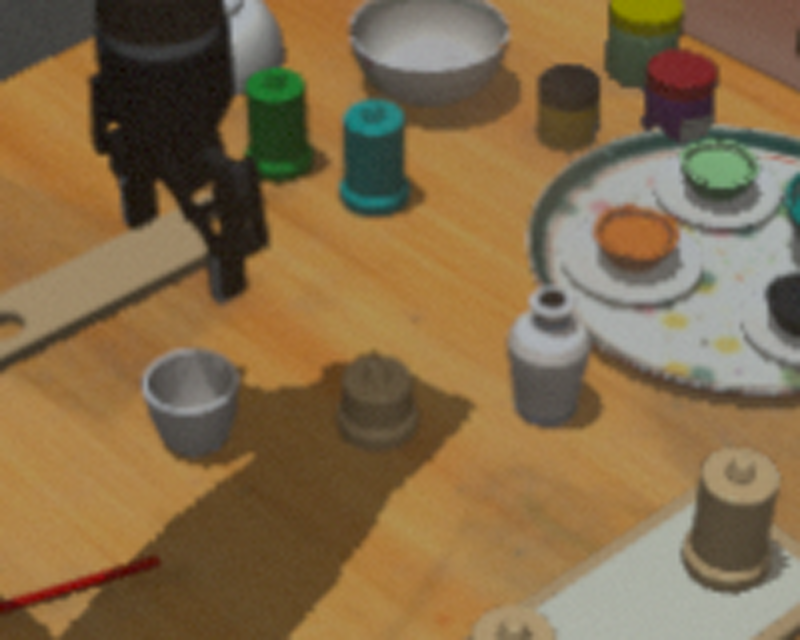

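View pics/g8.png

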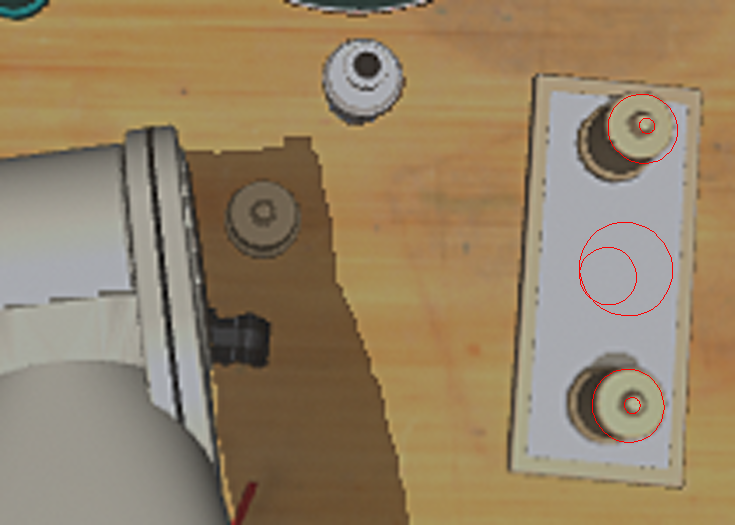

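The top crop shows both props seated, within about 1 px of the overlays at (643,128) and (628,405). In the scene crop the gripper is over the cup at (190,400).

```bash
python3 -m handwheel '[[0,1.0,0.03,0,0,0],[0,2,0.03,0,0,0],[0,3.2,0.03,0,0,0],[0,3.9,0.03,0,0,0],[0,3.9,0.03,0,0,0]]' 1; python3 -m handwheel '[[0,0,0,0,0,0],[0,0,0,0,0,0],[0,0,0,0,0,0],[0,0,0,0,0,0],[0,0,0,0,0,0]]' -1; python3 go.py .4654 .0728 .13; python3 -m handwheel '[[0,-0.3,0,0,0,0],[0,-0.6,0,0,0,0],[0,-1.2,0,0,0,0],[0,-1.6,0,0,0,0],[0,-1.6,0,0,0,0]]' -1;  python3 go.py .521 -.239 .125
python3 - <<'E'
from h import *
c=cam("scene");crop(c,150,130,150,120,5,"g9s.png")
E
```

```text
clock: 17.2
eef_pos: [0.4644, 0.0727, 0.0138]
tool_rot: [0.707, -0.027, 0.025, -0.706]
ft_force: [-0.5, -0.1, -0.1]
grip_width: 0.0855
clock: 17.82
eef_pos: [0.4669, 0.0736, 0.0171]
tool_rot: [-0.706, 0.024, -0.027, 0.707]
ft_force: [-1.4, 0.2, 7.6]
grip_width: 0.0577
t 17.82 p [0.4669 0.0736 0.0171] shift [-0.04 -4.52 -0.03] turn [-0.   -0.01  0.02] rows 2.0 F [-1.4  0.2  7.6] w 0.0577
clock: 18.45
eef_pos: [0.4664, 0.0736, 0.0559]
tool_rot: [-0.706, 0.025, -0.027, 0.707]
ft_force: [0.5, -0.0, -1.0]
grip_width: 0.0579
t 18.45 p [0.4664 0.0736 0.0559] shift [  3.1   -2.76 -12.31] turn [-0.   -0.01  0.01] rows 6.0 F [ 0.5 -0.  -1. ] w 0.0579
```

View pics/g9s.png

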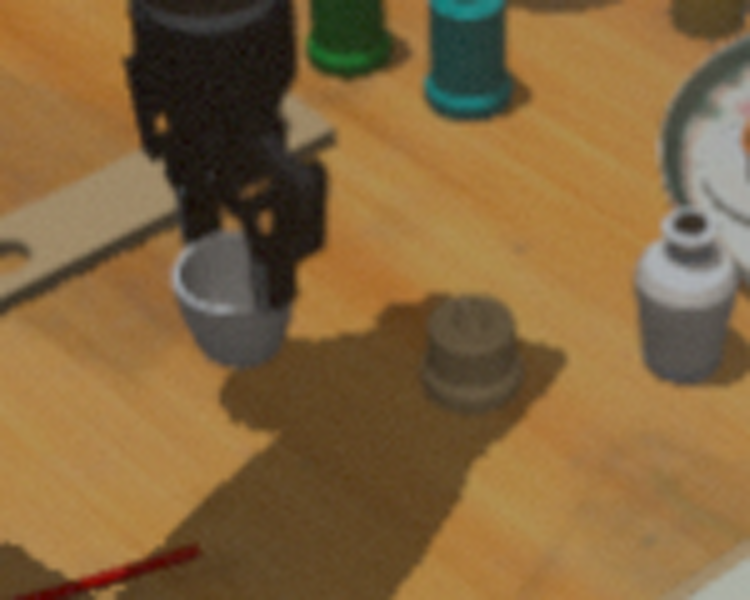

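The scene crop shows the cup lifted upright in the jaws at (235,300).

```bash
python3 -m handwheel '[[0.1,-1.2,-0.4,0,0,0],[0.5,-2.4,-1.6,0,0,0],[1.0,-3,-3.4,0,0,0],[1.5,-3.2,-5.4,0,0,0],[2.0,-3.2,-7.4,0,0,0]]' -1; python3 -m handwheel '[[0.4,0,-1.8,0,0,0],[0.8,0,-3.4,0,0,0],[1.05,0,-4.4,0,0,0],[1.1,0,-4.9,0,0,0],[1.1,0,-4.9,0,0,0]]' -1; python3 go.py .521 -.239 .035
python3 - <<'E'
from ov import *
p=bot.get_obs()["eef_pos"]
cs=cup(p[0]-.001,p[1],p[2]-.0165)
c=cam("scene");crop(c,200,130,190,150,4,"g10s.png",cs)
c=cam("top");crop(c,310,130,120,150,5,"g10.png",cs)
E
```

```text
clock: 19.12
eef_pos: [0.5021, -0.1161, 0.1349]
tool_rot: [-0.707, 0.025, -0.026, 0.707]
ft_force: [-0.1, 0.7, -1.0]
grip_width: 0.0574
clock: 19.75
eef_pos: [0.5198, -0.2389, 0.1341]
tool_rot: [-0.706, 0.027, -0.026, 0.707]
ft_force: [-0.2, -0.2, -1.0]
grip_width: 0.0574
t 19.75 p [ 0.5198 -0.2389  0.1341] shift [ 0.05  3.96 -0.  ] turn [-0.   -0.01 -0.01] rows 2.0 F [-0.2 -0.2 -1. ] w 0.0574
```

View pics/g10s.png

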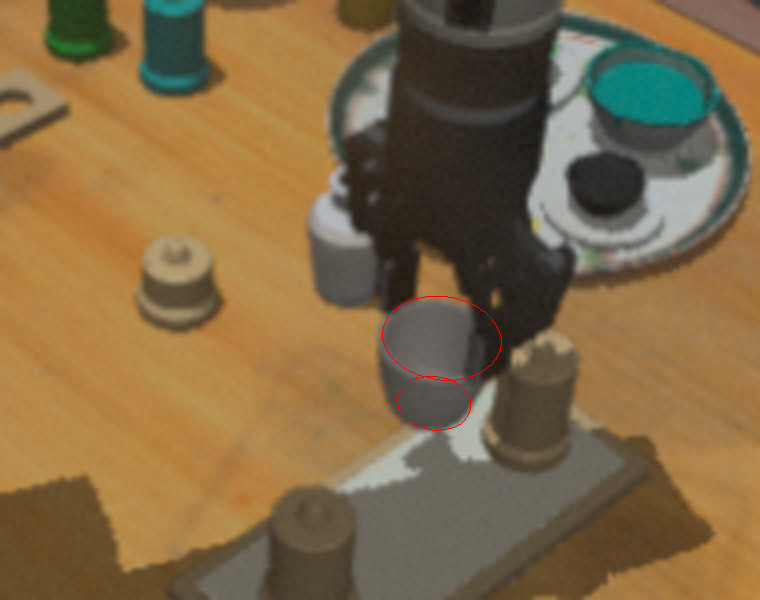

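View pics/g10.png

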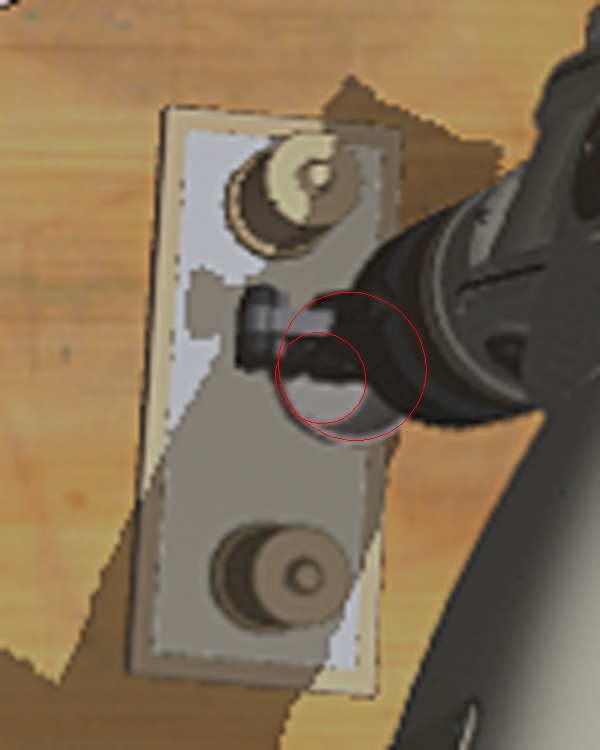

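The views show the held cup over the bat midway between the props, at scene (435,365) and top (345,375), close to the model.

```bash
python3 -m handwheel '[[0.05,1.0,0,0,0,0],[0.05,2,0,0,0,0],[0.05,3,0,0,0,0],[0.05,3.6,0,0,0,0],[0.05,3.8,0,0,0,0]]' -1; python3 go.py .521 -.239 .033; python3 -m handwheel '[[0,0.05,0,0,0,0],[0,0.1,0,0,0,0],[0,0.15,0,0,0,0],[0,0.18,0,0,0,0],[0,0.18,0,0,0,0]]' -1;python3 go.py .521 -.239 .033
```

```text
clock: 20.48
eef_pos: [0.5211, -0.2379, 0.0391]
tool_rot: [-0.706, 0.026, -0.025, 0.707]
ft_force: [0.6, -0.2, -0.4]
grip_width: 0.0578
t 20.48 p [ 0.5211 -0.2379  0.0391] shift [-0.    0.25 -0.05] turn [-0.   -0.   -0.01] rows 1.0 F [ 0.6 -0.2 -0.4] w 0.0578
clock: 21.1
eef_pos: [0.5216, -0.239, 0.0354]
tool_rot: [0.707, -0.026, 0.026, -0.707]
ft_force: [0.3, -0.1, -0.9]
grip_width: 0.0579
t 21.1 p [ 0.5216 -0.239   0.0354] shift [-0.02  0.1  -0.  ] turn [ 0.   -0.01  0.  ] rows 1.0 F [ 0.3 -0.1 -0.9] w 0.0579
```

```bash
python3 -m handwheel '[[0,0.05,0,0,0,0],[0,0.1,0,0,0,0],[0,0.13,0,0,0,0],[0,0.13,0,0,0,0],[0,0.13,0,0,0,0]]' -1;python3 go.py .521 -.239 .033
```

```text
clock: 21.72
eef_pos: [0.522, -0.239, 0.0332]
tool_rot: [0.707, -0.025, 0.026, -0.706]
ft_force: [-2.4, 0.5, 5.1]
grip_width: 0.0574
t 21.73 p [ 0.522  -0.239   0.0332] shift [-0.04  0.01 -0.  ] turn [ 0.   -0.01  0.01] rows 1.0 F [-2.4  0.5  5.1] w 0.0574
```

```bash
python3 -m handwheel '[[0,0,0,0,0,0],[0,0,0,0,0,0],[0,0,0,0,0,0],[0,0,0,0,0,0],[0,0,0,0,0,0]]' 1;  python3 -m handwheel '[[0,-0.8,0,0,0,0],[0,-2,0,0,0,0],[0,-3.5,0,0,0,0],[0,-4.3,0,0,0,0],[0,-4.3,0,0,0,0]]' 1; python3 -m handwheel '[[0,0,1.8,0,0,0],[0,0,4,0,0,0],[0,0,6.2,0,0,0],[0,0,8.4,0,0,0],[0,0,10.4,0,0,0]]' 1;python3 go.py .5204 .2385 .1
python3 - <<'E'
from ov import *
cs=prop(.6107,-.2469,.016)[1:]+prop(.4314,-.234,.016)[1:]+cup(.5211,-.2405,.016)
c=cam("scene");crop(c,200,180,190,150,4,"g11s.png",cs)
c=cam("top");crop(c,310,130,120,150,5,"g11.png",cs)
E
```

```text
clock: 22.35
eef_pos: [0.5215, -0.2389, 0.032]
tool_rot: [-0.707, 0.026, -0.026, 0.707]
ft_force: [0.5, 0.9, -0.0]
grip_width: 0.0851
clock: 22.98
eef_pos: [0.523, -0.2395, 0.1416]
tool_rot: [0.707, -0.024, 0.027, -0.706]
ft_force: [0.8, 1.0, -0.2]
grip_width: 0.0854
clock: 23.6
eef_pos: [0.5394, 0.0222, 0.138]
tool_rot: [0.707, -0.026, 0.025, -0.707]
ft_force: [0.8, -0.5, 0.5]
grip_width: 0.0854
t 23.6 p [0.5394 0.0222 0.138 ] shift [-1.38  1.52  8.57] turn [ 0.   -0.   -0.01] rows 4.0 F [ 0.8 -0.5  0.5] w 0.0854
```

View pics/g11s.png

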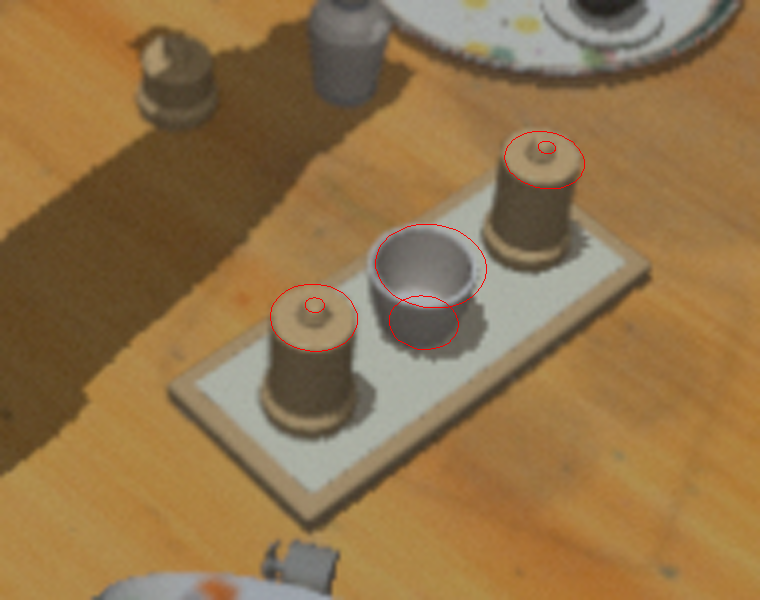

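View pics/g11.png

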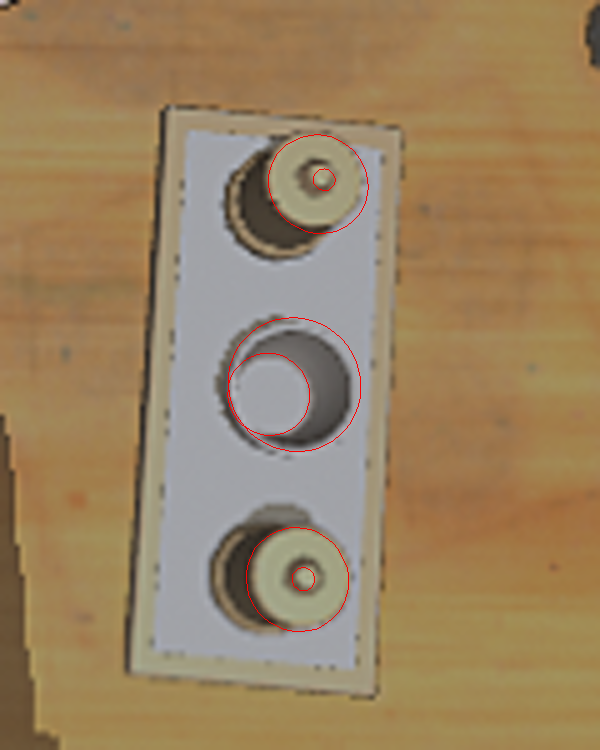

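The top crop shows both props and the cup upright in line at (314,181), (290,388) and (298,577), within about 2 mm. Now the half-shelf.

```bash
python3 -m handwheel '[[-0.3,0.3,1.8,0,0,0],[-0.6,0.6,3.8,0,0,0],[-0.9,0.9,5.8,0,0,0],[-1.2,1.2,7.6,0,0,0],[-1.38,1.5,8.5,0,0,0]]' 0.65;python3 -m handwheel '[[0,0.5,0,0,0,0],[0,1.2,0,0,0,0],[0,1.8,0,0,0,0],[0,2,0,0,0,0],[0,2,0,0,0,0]]' 0.65;python3 go.py .5204 .2362 .005 -3.7
python3 - <<'E'
from ov import *
c=cam("scene");crop(c,110,80,190,150,4,"g12s.png")
c=cam("top");crop(c,120,130,130,140,4.2,"g12.png")
E
```

```text
clock: 24.32
eef_pos: [0.5205, 0.2362, 0.1003]
tool_rot: [0.707, -0.026, 0.024, -0.706]
ft_force: [-0.5, -0.3, -1.1]
grip_width: 0.0704
clock: 24.95
eef_pos: [0.5214, 0.2341, 0.0516]
tool_rot: [0.707, -0.026, 0.026, -0.706]
ft_force: [0.1, -0.2, 0.9]
grip_width: 0.0705
t 24.95 p [0.5214 0.2341 0.0516] shift [-0.04  1.87  0.08] turn [ 0.   -0.05 -0.  ] rows 1.0 F [ 0.1 -0.2  0.9] w 0.0705
```

View pics/g12s.png

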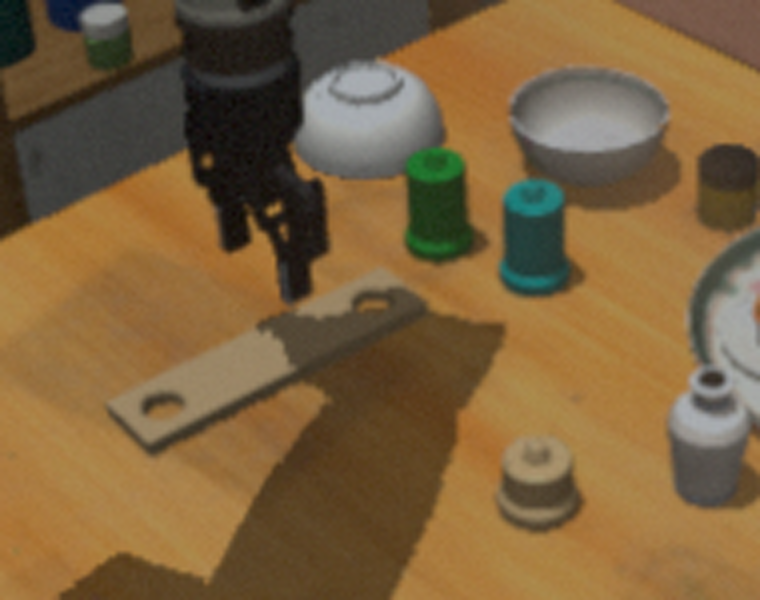

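View pics/g12.png

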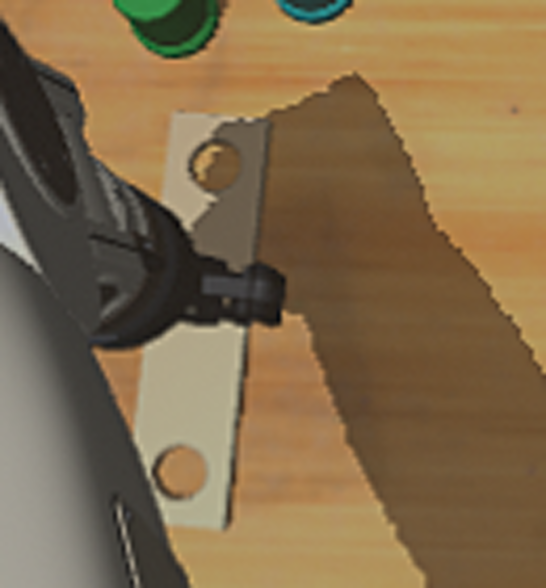

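The views show the fingers straddling the middle of the shelf (top crop (240,290)).

```bash
python3 -m handwheel '[[-0.04,0.5,0.08,0,0,0],[-0.04,1,0.08,0,0,0],[-0.04,1.5,0.08,0,0,0],[-0.04,1.8,0.08,0,0,0],[-0.04,1.85,0.08,0,0,0]]' 0.65;python3 go.py .5204 .2362 -.002 -3.7
```

```text
clock: 25.68
eef_pos: [0.52, 0.2366, 0.0048]
tool_rot: [0.707, -0.026, 0.025, -0.706]
ft_force: [-0.6, -0.1, -0.5]
grip_width: 0.0704
t 25.68 p [0.52   0.2366 0.0048] shift [ 0.02  0.27 -0.02] turn [ 0.01 -0.05 -0.01] rows 1.0 F [-0.6 -0.1 -0.5] w 0.0704
```

```bash
python3 -m handwheel '[[0,0.08,0,0,0,0],[0,0.16,0,0,0,0],[0,0.24,0,0,0,0],[0,0.26,0,0,0,0],[0,0.26,0,0,0,0]]' 0.65;python3 go.py .5204 .2362 -.002 -3.7
python3 - <<'E'
from ov import *
c=cam("scene");c["color"]=(255*(c["color"]/255.)**.5).astype(np.uint8);crop(c,130,120,80,70,8,"g13s.png")
E
```

```text
clock: 26.3
eef_pos: [0.5207, 0.2369, -0.0006]
tool_rot: [-0.707, 0.026, -0.026, 0.707]
ft_force: [0.8, -0.0, 0.1]
grip_width: 0.0705
t 26.3 p [ 0.5207  0.2369 -0.0006] shift [-0.01  0.06 -0.03] turn [-0.   -0.05  0.  ] rows 1.0 F [ 0.8 -0.   0.1] w 0.0705
```

View pics/g13s.png

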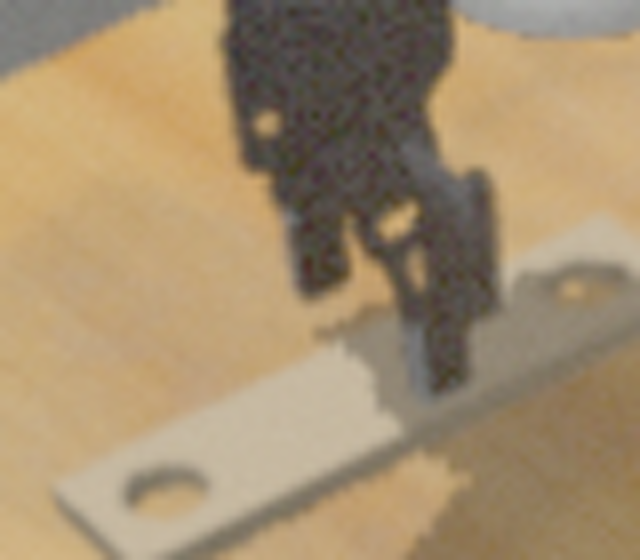

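Run:
```python
from ov import *
c=cam("scene");c["color"]=(255*(c["color"]/255.)**.5).astype(np.uint8)
p=bot.get_obs()["eef_pos"]; a=np.deg2rad(-4)
cs=slab(p[0],p[1],a,.007,.022,.0704,.02)+slab(.5204,.2366,np.deg2rad(-3.7),0,.24,.058,.012)
crop(c,130,120,80,70,8,"g14s.png",cs)
c=cam("top");c["color"]=(255*(c["color"]/255.)**.5).astype(np.uint8)
crop(c,140,150,60,120,6,"g14.png",cs)
```

```text
(no output)
```

View pics/g14s.png

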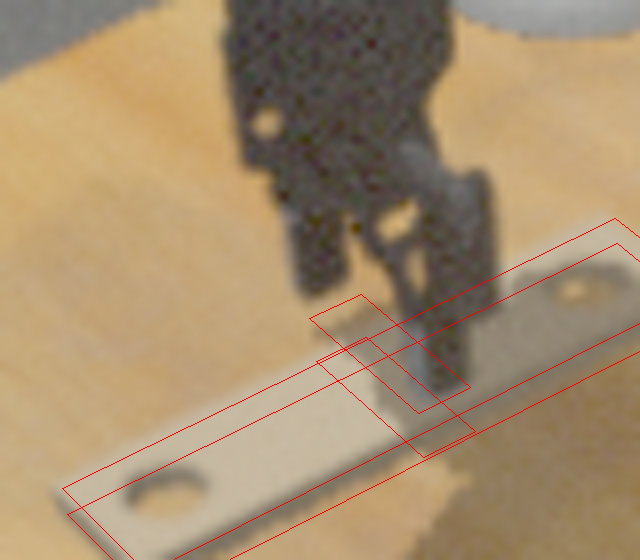

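View pics/g14.png

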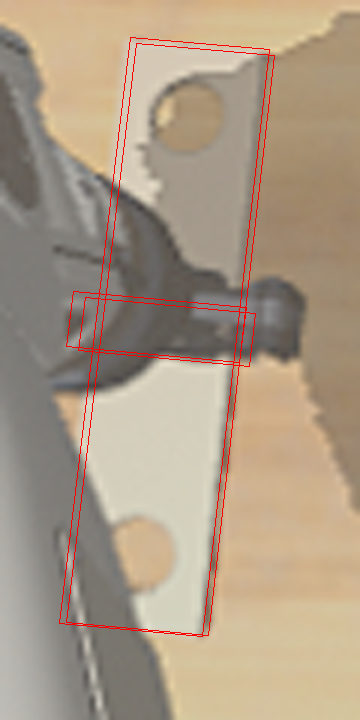

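The scene overlay suggests the fingertips, at (440,393), are still about 8–10 mm above the shelf's near face. I go lower in small steps and watch the force.

```bash
python3 -m handwheel '[[0,0.05,0,0,0,0],[0,0.1,0,0,0,0],[0,0.15,0,0,0,0],[0,0.2,0,0,0,0],[0,0.2,0,0,0,0]]' 0.65;python3 -m handwheel '[[0,0.03,0,0,0,0],[0,0.06,0,0,0,0],[0,0.1,0,0,0,0],[0,0.1,0,0,0,0],[0,0.1,0,0,0,0]]' 0.65;python3 go.py .5204 .2362 -.008 -3.7
python3 - <<'E'
from ov import *
c=cam("scene");c["color"]=(255*(c["color"]/255.)**.5).astype(np.uint8)
crop(c,130,120,80,70,8,"g15s.png")
E
```

```text
clock: 27.08
eef_pos: [0.5205, 0.2369, -0.0058]
tool_rot: [0.707, -0.026, 0.026, -0.707]
ft_force: [0.2, -0.5, -0.3]
grip_width: 0.0701
clock: 27.7
eef_pos: [0.5207, 0.2369, -0.0081]
tool_rot: [-0.707, 0.026, -0.026, 0.707]
ft_force: [-0.8, 0.6, -0.3]
grip_width: 0.0704
t 27.7 p [ 0.5207  0.2369 -0.0081] shift [-0.01 -0.01 -0.03] turn [-0.   -0.05 -0.  ] rows 1.0 F [-0.8  0.6 -0.3] w 0.0704
```

View pics/g15s.png

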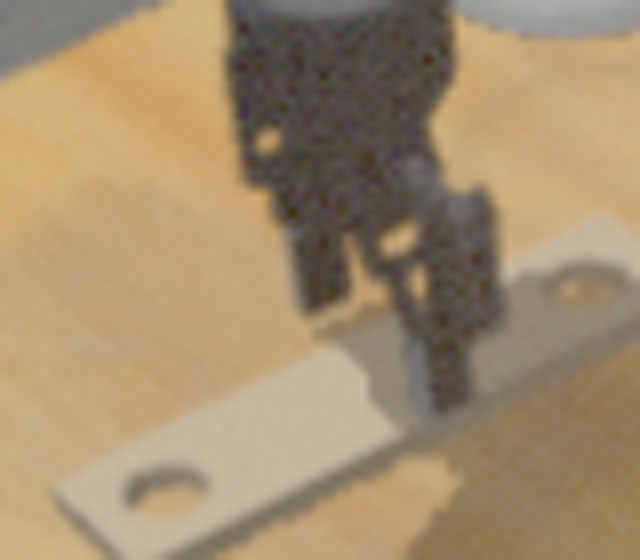

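```bash
for i in 1 2; do :; done; python3 -m handwheel '[[0,0.03,0,0,0,0],[0,0.06,0,0,0,0],[0,0.1,0,0,0,0],[0,0.1,0,0,0,0],[0,0.1,0,0,0,0]]' 0.65;python3 -m handwheel '[[0,0.03,0,0,0,0],[0,0.06,0,0,0,0],[0,0.08,0,0,0,0],[0,0.08,0,0,0,0],[0,0.08,0,0,0,0]]' 0.65
```

```text
clock: 28.38
eef_pos: [0.5207, 0.2369, -0.0107]
tool_rot: [0.707, -0.026, 0.026, -0.707]
ft_force: [-0.2, 0.2, 0.0]
grip_width: 0.0703
clock: 29.0
eef_pos: [0.5207, 0.2369, -0.0127]
tool_rot: [0.707, -0.026, 0.026, -0.707]
ft_force: [-0.1, -0.6, -0.9]
grip_width: 0.0704
```

Run:
```python
from ov import *
c=cam("scene");c["color"]=(255*(c["color"]/255.)**.5).astype(np.uint8)
crop(c,150,140,50,50,12,"g16s.png")
```

```text
(no output)
```

View pics/g16s.png

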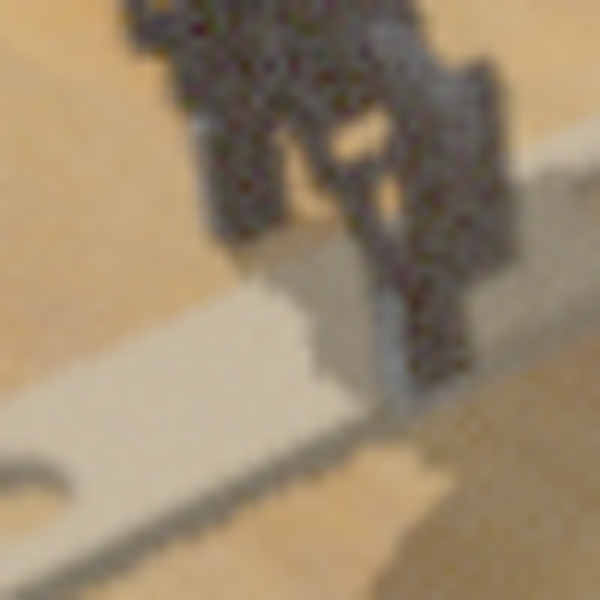

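```bash
python3 -m handwheel '[[0,0.03,0,0,0,0],[0,0.04,0,0,0,0],[0,0.04,0,0,0,0],[0,0.04,0,0,0,0],[0,0.04,0,0,0,0]]' 0.65;  python3 -m handwheel '[[0,0,0,0,0,0],[0,0,0,0,0,0],[0,0,0,0,0,0],[0,0,0,0,0,0],[0,0,0,0,0,0]]' -1; python3 go.py .5204 .2362 -.008 -3.7
python3 - <<'E'
from ov import *
c=cam("scene");c["color"]=(255*(c["color"]/255.)**.5).astype(np.uint8)
crop(c,130,120,80,70,8,"g17s.png")
E
```

```text
clock: 29.68
eef_pos: [0.5207, 0.2369, -0.0136]
tool_rot: [-0.707, 0.026, -0.026, 0.707]
ft_force: [0.6, 0.1, 0.1]
grip_width: 0.0703
clock: 30.3
eef_pos: [0.5221, 0.2373, -0.0121]
tool_rot: [-0.706, 0.025, -0.027, 0.707]
ft_force: [-0.0, -1.0, 6.0]
grip_width: -0.0004
t 30.3 p [ 0.5221  0.2373 -0.0121] shift [-0.07 -0.16 -0.05] turn [-0.01 -0.05  0.02] rows 1.0 F [-0. -1.  6.] w -0.0004
```

View pics/g17s.png

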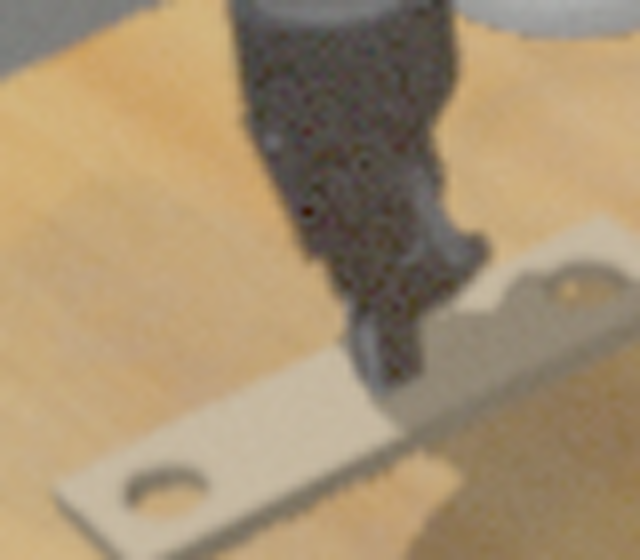

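Run:
```python
from ov import *
for n in("scene","top"):
  c=cam(n)
  for z in (-.012,0,.012,.02): print(n,z,proj(c,[[.521,.237,z]]).round(1))
c["color"]=(255*(c["color"]/255.)**.5).astype(np.uint8)
crop(c,140,150,60,120,6,"g18.png",grid=10)
o=bot.get_obs(); print(o["joint_pos"].round(4),o["eef_pos"],o["tool_rot"],o["grip_width"],o["ft_force"])
```

```text
scene -0.012 [[179.6 174.1]]
scene 0 [[179.1 170.9]]
scene 0.012 [[178.7 167.6]]
scene 0.02 [[178.4 165.5]]
top -0.012 [[168.9 205.5]]
top 0 [[167.9 205. ]]
top 0.012 [[166.9 204.5]]
top 0.02 [[166.2 204.2]]
[ 4.268e-01  5.633e-01 -1.195e-01  8.848e-01 -6.000e-04  4.998e-01] [ 0.52213792  0.23723634 -0.01207089] [-0.70630443  0.02468734 -0.0269111   0.70696562] -0.0001271433502090515 [-0.10335896 -0.34448728  6.1328414 ]
```

View pics/g18.png

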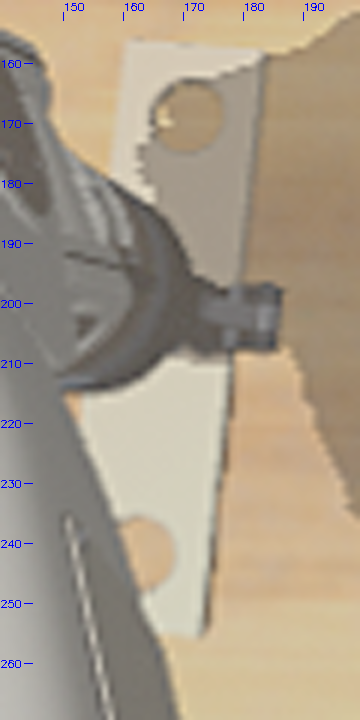

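The fingers shut fully (width 0) on top of the shelf, with tips at crop (390,388). That gives z≈0.012 while the TCP reads −0.012, so the z reading is about 24 mm low. I rise, reopen and go lower.

```bash
python3 -m handwheel '[[0,-0.4,0,0,0,0],[0,-0.8,0,0,0,0],[0,-0.8,0,0,0,0],[0,-0.8,0,0,0,0],[0,-0.8,0,0,0,0]]' -; python3 -m handwheel '[[0,0,0,0,0,0],[0,0,0,0,0,0],[0,0,0,0,0,0],[0,0,0,0,0,0],[0,0,0,0,0,0]]' 0.65; python3 go.py .5207 .2365 -.016 -3.7;  python3 - <<'E'
from ov import *
c=cam("top")
crop(c,140,150,60,120,6,"g19.png",slab(.5204,.2366,np.deg2rad(-3.7),0,.24,.058,.012))
E
```

```text
clock: 31.08
eef_pos: [0.5203, 0.2368, 0.0059]
tool_rot: [0.707, -0.026, 0.025, -0.706]
ft_force: [-0.1, 0.5, -0.1]
grip_width: 0.0004
clock: 31.7
eef_pos: [0.5207, 0.2369, 0.0064]
tool_rot: [0.707, -0.026, 0.026, -0.707]
ft_force: [0.5, 0.7, -0.4]
grip_width: 0.0705
t 31.7 p [0.5207 0.2369 0.0064] shift [ 0.    0.89 -0.02] turn [ 0.   -0.05  0.  ] rows 1.0 F [ 0.5  0.7 -0.4] w 0.0705
```

View pics/g19.png

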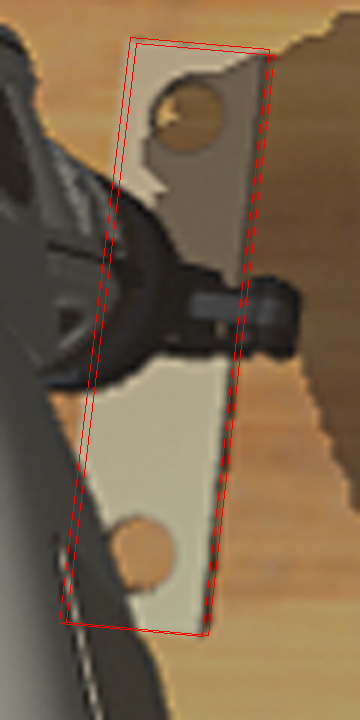

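```bash
python3 -m handwheel '[[0,0.3,0,0,0,0],[0,0.6,0,0,0,0],[0,0.85,0,0,0,0],[0,0.95,0,0,0,0],[0,0.95,0,0,0,0]]' 0.65; python3 -m handwheel '[[0,0.04,0,0,0,0],[0,0.08,0,0,0,0],[0,0.12,0,0,0,0],[0,0.12,0,0,0,0],[0,0.12,0,0,0,0]]' 0.65;  python3 -m handwheel '[[0,0.04,0,0,0,0],[0,0.08,0,0,0,0],[0,0.12,0,0,0,0],[0,0.12,0,0,0,0],[0,0.12,0,0,0,0]]' 0.65
python3 - <<'E'
from ov import *
c=cam("scene");c["color"]=(255*(c["color"]/255.)**.5).astype(np.uint8)
crop(c,150,140,50,50,12,"g20s.png")
E
```

```text
clock: 32.38
eef_pos: [0.5205, 0.2368, -0.0178]
tool_rot: [0.707, -0.026, 0.026, -0.707]
ft_force: [0.1, 0.2, 0.3]
grip_width: 0.0704
clock: 33.0
eef_pos: [0.5207, 0.2369, -0.0204]
tool_rot: [-0.707, 0.026, -0.026, 0.707]
ft_force: [-0.6, 0.7, 1.3]
grip_width: 0.0706
clock: 33.62
eef_pos: [0.5207, 0.2369, -0.0234]
tool_rot: [-0.707, 0.026, -0.026, 0.707]
ft_force: [-0.4, 0.3, 0.1]
grip_width: 0.0707
```

View pics/g20s.png

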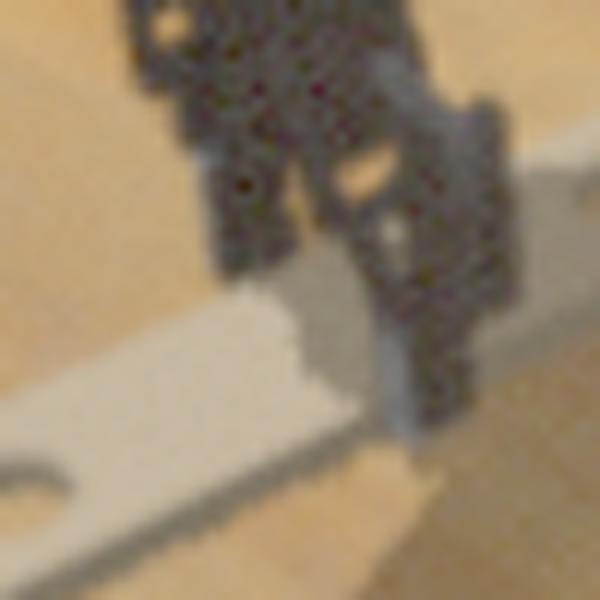

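The near fingertip, at (410,435), now reaches below the shelf's top edge. I go a bit lower, then close.

```bash
python3 -m handwheel '[[0,0.04,0,0,0,0],[0,0.08,0,0,0,0],[0,0.1,0,0,0,0],[0,0.1,0,0,0,0],[0,0.1,0,0,0,0]]' 0.65;  python3 -m handwheel '[[0,0,0,0,0,0],[0,0,0,0,0,0],[0,0,0,0,0,0],[0,0,0,0,0,0],[0,0,0,0,0,0]]' -1;  python3 go.py .5207 .2365 .1 -3.7
```

```text
clock: 34.3
eef_pos: [0.5207, 0.2369, -0.0259]
tool_rot: [0.707, -0.026, 0.026, -0.707]
ft_force: [0.6, -1.0, 0.2]
grip_width: 0.0706
clock: 34.92
eef_pos: [0.5212, 0.2376, -0.0251]
tool_rot: [-0.706, 0.025, -0.026, 0.707]
ft_force: [-1.2, 1.0, 4.2]
grip_width: 0.056
t 34.92 p [ 0.5212  0.2376 -0.0251] shift [-0.01 -5.   -0.04] turn [-0.01 -0.05  0.01] rows 3.0 F [-1.2  1.   4.2] w 0.056
```

```bash
python3 -m handwheel '[[0,-0.3,0,0,0,0],[0,-0.7,0,0,0,0],[0,-1.2,0,0,0,0],[0,-1.6,0,0,0,0],[0,-1.6,0,0,0,0]]' -1;  python3 - <<'E'
from ov import *
o=bot.get_obs();print(o["eef_pos"],o["ft_torque"].round(2))
c=cam("scene")
crop(c,100,90,150,120,5,"g21s.png",slab(.5212,.237,np.deg2rad(-3.7),.040,.24,.058,.012))
E
```

```text
clock: 35.55
eef_pos: [0.5218, 0.2374, 0.0155]
tool_rot: [-0.706, 0.025, -0.027, 0.707]
ft_force: [0.2, -0.5, -3.0]
grip_width: 0.0562
[0.52176121 0.23737466 0.01551668] [ 0.01 -0.04  0.07]
```

View pics/g21s.png

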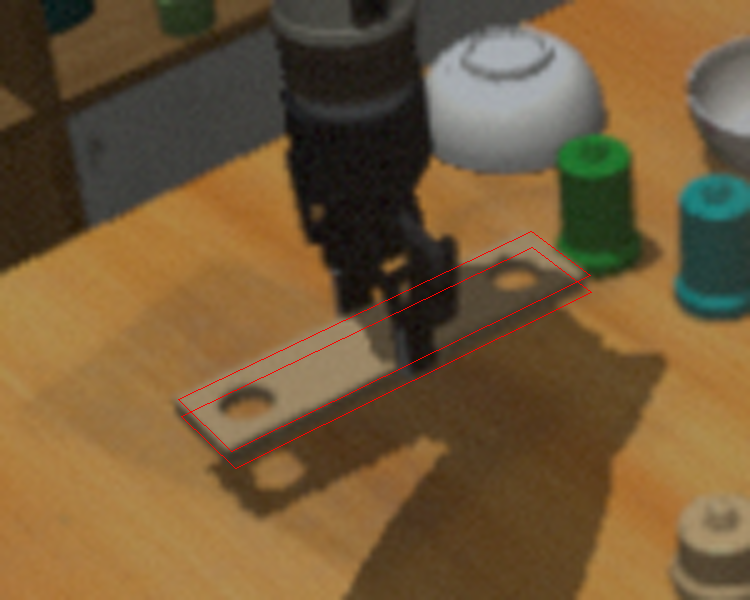

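The scene crop shows the half-shelf lifted level and gripped at its middle, matching the level overlay.

```bash
python3 -m handwheel '[[0,-0.8,0,0,0,0],[0,-2,0,0,0,0],[0,-3.2,-0.3,0,0,0],[0,-4.4,-1.2,0,0,0],[0,-4.8,-2.6,0,0,0]]' -1; python3 -m handwheel '[[0,0,-1.7,0,0,0],[0,0,-3.4,0,0,0],[0,0,-5.2,0,0,0],[0,0,-7,0,0,0],[0,0,-8.8,0,0,0]]' -1; python3 go.py .5226 -.2385 .135
```

```text
clock: 36.22
eef_pos: [0.517, 0.1725, 0.1359]
tool_rot: [-0.706, 0.024, -0.026, 0.707]
ft_force: [0.6, 0.3, -4.3]
grip_width: 0.0564
clock: 36.85
eef_pos: [0.4993, -0.0487, 0.1337]
tool_rot: [-0.707, 0.026, -0.025, 0.707]
ft_force: [1.0, -1.4, -4.0]
grip_width: 0.0561
t 36.85 p [ 0.4993 -0.0487  0.1337] shift [ 1.48 -0.05 -7.51] turn [ 0.   -0.01 -0.  ] rows 4.0 F [ 1.  -1.4 -4. ] w 0.0561
```

```bash
python3 -m handwheel '[[0.35,0,-1.8,0,0,0],[0.7,0,-3.6,0,0,0],[1.1,0,-5.4,0,0,0],[1.4,0,-6.8,0,0,0],[1.48,0,-7.5,0,0,0]]' -1; python3 -m handwheel '[[0,0.2,0,0,0,0],[0,0.5,0,0,0,0],[0,0.8,0,0,0,0],[0,0.8,0,0,0,0],[0,0.8,0,0,0,0]]' -1; python3 go.py .5226 -.2385 .067
python3 - <<'E'
from ov import *
p=bot.get_obs()["eef_pos"]
cs=slab(p[0]-.0008,p[1]-.001,np.deg2rad(-3.7),p[2]+.0251,.24,.058,.012)
u=np.array([np.cos(np.deg2rad(3.7)),-np.sin(np.deg2rad(3.7))])*.09
for s in(1,-1): cs.append(circ(p[0]-.0008+s*u[0],p[1]-.001+s*u[1],p[2]+.0371,.015))
cs+= [circ(.612,-.245,.101,.005),circ(.4316,-.2336,.101,.005)]
c=cam("scene");c["color"]=(255*(c["color"]/255.)**.6).astype(np.uint8);crop(c,220,140,160,150,5,"g22s.png",cs)
c=cam("top");c["color"]=(255*(c["color"]/255.)**.6).astype(np.uint8);crop(c,310,130,120,150,5,"g22.png",cs)
E
```

```text
clock: 37.48
eef_pos: [0.5228, -0.2387, 0.1333]
tool_rot: [-0.706, 0.027, -0.026, 0.707]
ft_force: [0.3, 0.9, -3.5]
grip_width: 0.0559
clock: 38.1
eef_pos: [0.5234, -0.2365, 0.1142]
tool_rot: [0.707, -0.025, 0.025, -0.707]
ft_force: [0.5, 0.3, -3.5]
grip_width: 0.0559
t 38.1 p [ 0.5234 -0.2365  0.1142] shift [-0.03  1.89 -0.08] turn [ 0. -0.  0.] rows 1.0 F [ 0.5  0.3 -3.5] w 0.0559
```

View pics/g22s.png

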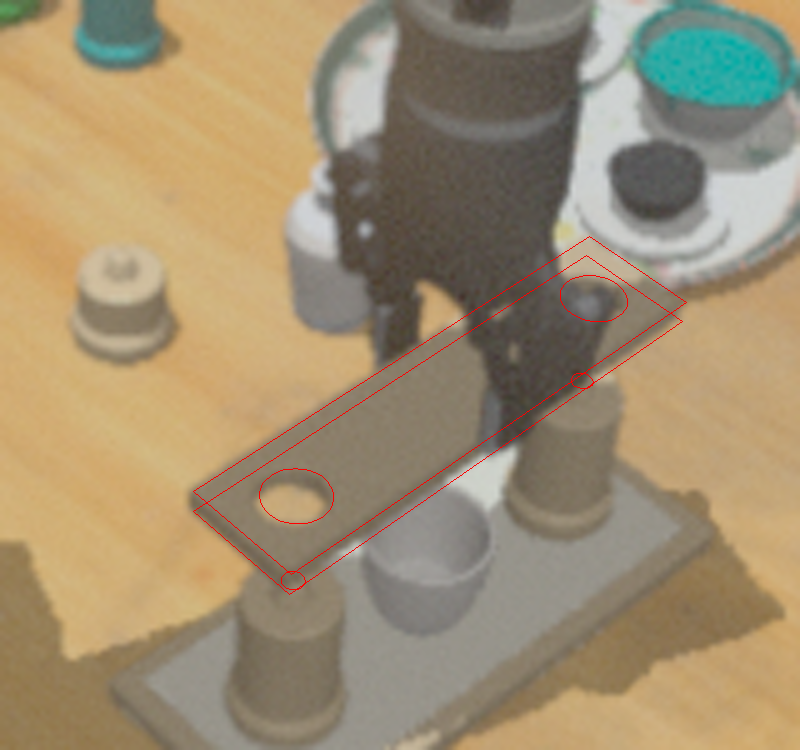

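View pics/g22.png

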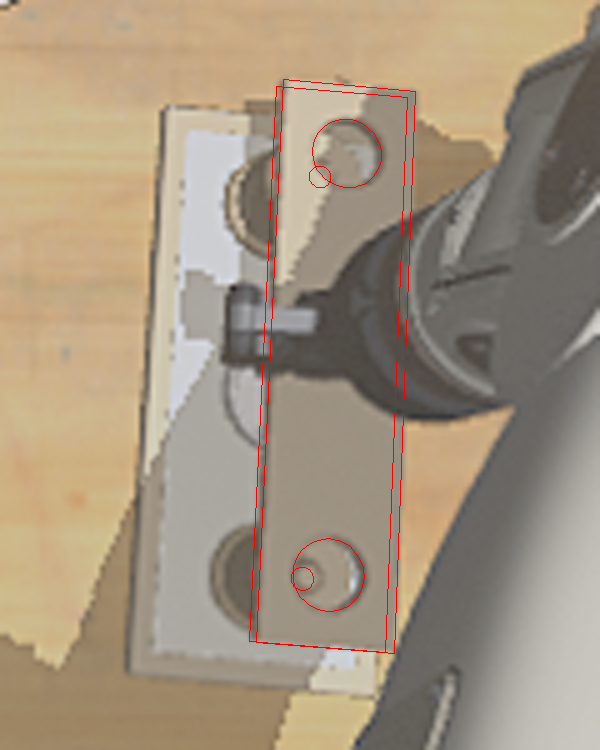

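The model matches the carried shelf in both views: its holes are at top (347,152) and (328,575), and the pins at (320,177) and (303,578). I lower it to just above the pins and look.

```bash
python3 -m handwheel '[[-0.02,0.4,-0.08,0,0,0],[-0.02,0.8,-0.08,0,0,0],[-0.02,1.1,-0.08,0,0,0],[-0.02,1.3,-0.08,0,0,0],[-0.02,1.3,-0.08,0,0,0]]' -1;  python3 go.py .5226 -.2385 .067
python3 - <<'E'
from ov import *
p=bot.get_obs()["eef_pos"]
cs= [circ(.612,-.245,.101,.005),circ(.4316,-.2336,.101,.005)]
c=cam("scene");c["color"]=(255*(c["color"]/255.)**.6).astype(np.uint8);crop(c,220,150,160,150,5,"g23s.png")
c=cam("top");c["color"]=(255*(c["color"]/255.)**.6).astype(np.uint8);crop(c,340,130,80,130,6,"g23.png",cs)
E
```

```text
clock: 38.83
eef_pos: [0.5222, -0.2388, 0.0809]
tool_rot: [-0.706, 0.026, -0.025, 0.707]
ft_force: [0.3, -0.8, -3.0]
grip_width: 0.0559
t 38.83 p [ 0.5222 -0.2388  0.0809] shift [0.02 0.56 0.01] turn [-0.   -0.01 -0.01] rows 1.0 F [ 0.3 -0.8 -3. ] w 0.0559
```

View pics/g23s.png

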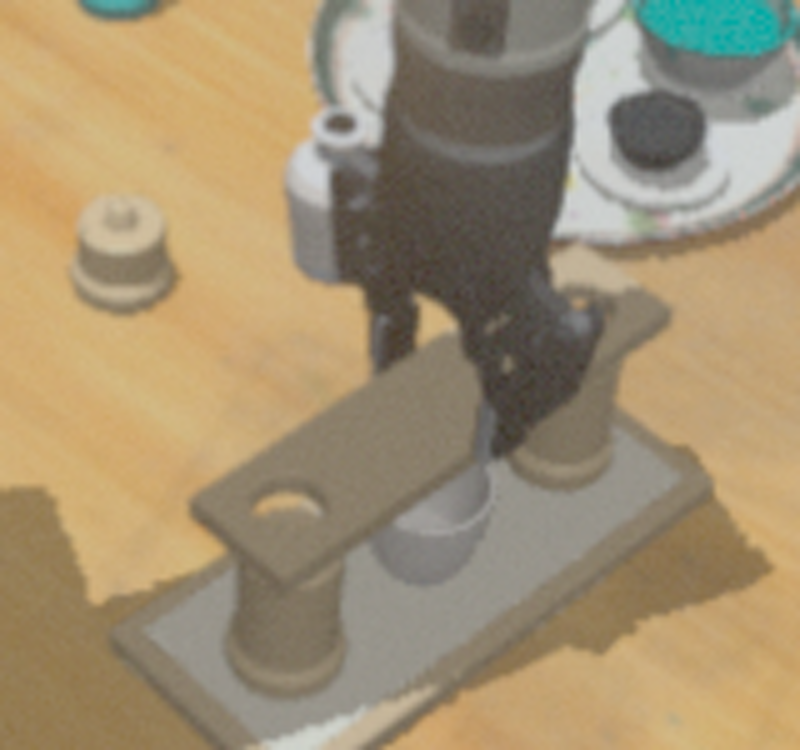

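View pics/g23.png

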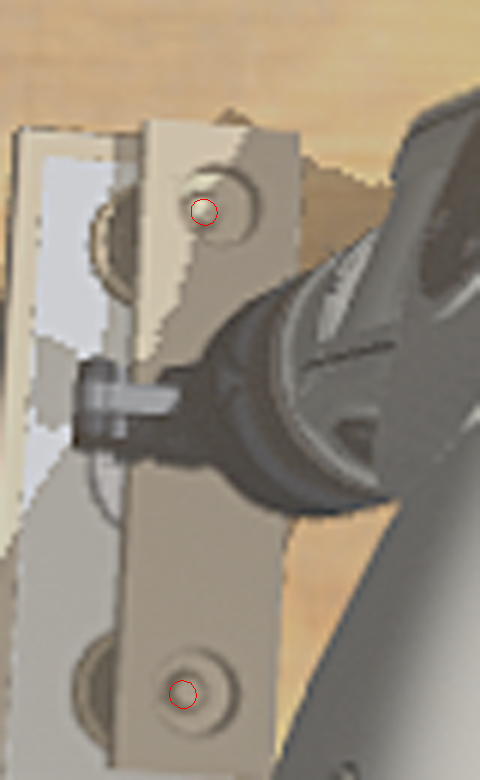

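Both pins, at (204,210) and (183,694), show inside the holes, and their offset fits the height parallax. I lower further.

```bash
python3 -m handwheel '[[0,0.1,0,0,0,0],[0,0.2,0,0,0,0],[0,0.3,0,0,0,0],[0,0.4,0,0,0,0],[0,0.45,0,0,0,0]]' -1;  python3 go.py .5226 -.2385 .067; python3 -m handwheel '[[0,0.03,0,0,0,0],[0,0.06,0,0,0,0],[0,0.1,0,0,0,0],[0,0.1,0,0,0,0],[0,0.1,0,0,0,0]]' -1
```

```text
clock: 39.55
eef_pos: [0.5225, -0.2389, 0.0701]
tool_rot: [-0.707, 0.026, -0.026, 0.707]
ft_force: [-0.8, 0.4, -2.6]
grip_width: 0.0564
t 39.55 p [ 0.5225 -0.2389  0.0701] shift [0.   0.12 0.02] turn [-0.   -0.01 -0.  ] rows 1.0 F [-0.8  0.4 -2.6] w 0.0564
clock: 40.17
eef_pos: [0.5226, -0.239, 0.0679]
tool_rot: [0.707, -0.026, 0.026, -0.707]
ft_force: [-0.4, -1.1, -4.3]
grip_width: 0.056
```

```bash
python3 -m handwheel '[[0,0.03,0,0,0,0],[0,0.06,0,0,0,0],[0,0.08,0,0,0,0],[0,0.08,0,0,0,0],[0,0.08,0,0,0,0]]' -1
```

```text
clock: 40.8
eef_pos: [0.5226, -0.239, 0.066]
tool_rot: [0.707, -0.026, 0.026, -0.707]
ft_force: [-0.7, 1.0, -1.6]
grip_width: 0.0561
```

```bash
python3 -m handwheel '[[0,0.02,0,0,0,0],[0,0.05,0,0,0,0],[0,0.05,0,0,0,0],[0,0.05,0,0,0,0],[0,0.05,0,0,0,0]]' -1
```

```text
clock: 41.42
eef_pos: [0.5226, -0.239, 0.066]
tool_rot: [0.707, -0.025, 0.026, -0.707]
ft_force: [-3.1, 1.7, 6.0]
grip_width: 0.0564
```

```bash
python3 -m handwheel '[[0,0,0,0,0,0],[0,0,0,0,0,0],[0,0,0,0,0,0],[0,0,0,0,0,0],[0,0,0,0,0,0]]' 0.9; python3 -m handwheel '[[0,-0.4,0,0,0,0],[0,-1,0,0,0,0],[0,-2,0,0,0,0],[0,-3.2,0,0,0,0],[0,-3.8,0,0,0,0]]' 0.9; python3 -m handwheel '[[0,0,1,0,0,0],[0.6,0,2.6,0,0,0],[1.4,0,4.2,0,0,0],[2.2,0,5.2,0,0,0],[3,0,5.8,0,0,0]]' 0.9; python3 go.py .6498 -.0645 .13
python3 - <<'E'
from ov import *
cs=slab(.5218,-.2393,np.deg2rad(-3.6),.091,.24,.058,.012)+[circ(.612,-.245,.101,.005),circ(.4316,-.2336,.101,.005)]
c=cam("scene");c["color"]=(255*(c["color"]/255.)**.7).astype(np.uint8);crop(c,220,150,160,150,5,"g24s.png",cs)
c=cam("top");c["color"]=(255*(c["color"]/255.)**.7).astype(np.uint8);crop(c,310,130,110,140,5.5,"g24.png",cs)
E
```

```text
clock: 42.05
eef_pos: [0.5226, -0.239, 0.0645]
tool_rot: [0.707, -0.026, 0.026, -0.707]
ft_force: [-0.1, -0.0, 1.2]
grip_width: 0.0813
clock: 42.68
eef_pos: [0.5238, -0.2395, 0.1627]
tool_rot: [0.707, -0.024, 0.027, -0.706]
ft_force: [-0.1, -0.5, -0.2]
grip_width: 0.0809
clock: 43.3
eef_pos: [0.6085, -0.0982, 0.1599]
tool_rot: [-0.707, 0.025, -0.025, 0.707]
ft_force: [-0.0, -0.3, -0.9]
grip_width: 0.0809
t 43.3 p [ 0.6085 -0.0982  0.1599] shift [1.55 1.2  1.46] turn [-0.  0.  0.] rows 1.0 F [-0.  -0.3 -0.9] w 0.0809
```

View pics/g24s.png

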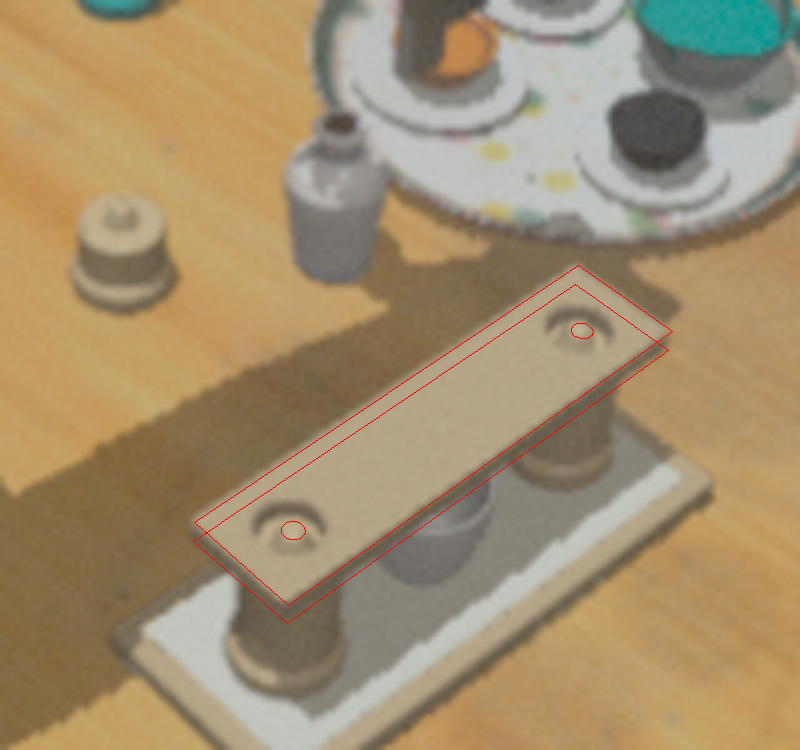

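View pics/g24.png

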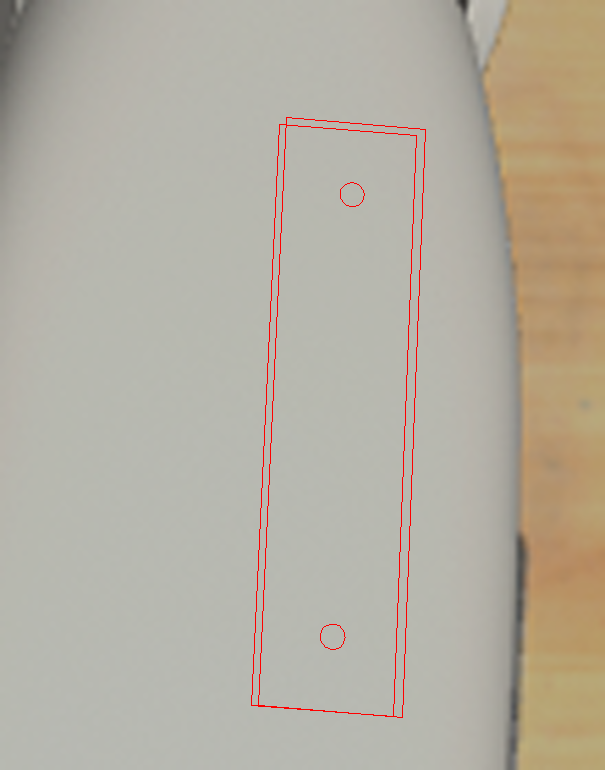

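The scene crop shows the half-shelf level on both props, with the pins in its holes at (290,530) and (580,330). Next is the vase at (335,200), so I check the tray clearance.

```bash
python3 -m handwheel '[[0.4,0,0.4,0,0,0],[0.8,0,0.8,0,0,0],[1.2,0,1.2,0,0,0],[1.55,0,1.4,0,0,0],[1.55,0.4,1.4,0,0,0]]' 1; python3 go.py .6498 -.0645 .01
python3 - <<'E'
from ov import *
c=cam("top")
print(world(c,[(291,132),(260,127),(325,128),(245,118)],.0).round(3))
c=cam("scene");crop(c,190,60,190,150,4,"g25s.png")
E
```

```text
clock: 44.02
eef_pos: [0.6505, -0.0674, 0.1499]
tool_rot: [0.707, -0.025, 0.026, -0.707]
ft_force: [0.0, 0.9, 0.2]
grip_width: 0.0856
t 44.02 p [ 0.6505 -0.0674  0.1499] shift [-0.05  5.6   0.12] turn [ 0.   -0.    0.01] rows 3.0 F [0.  0.9 0.2] w 0.0856
[[ 0.713 -0.064  0.   ]
 [ 0.724  0.014  0.   ]
 [ 0.725 -0.151  0.   ]
 [ 0.747  0.053  0.   ]]
```

View pics/g25s.png

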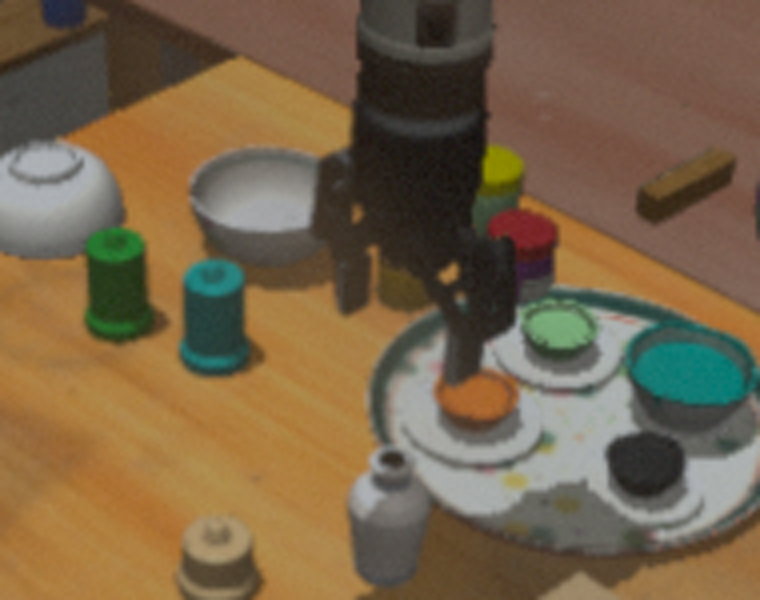

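The view shows the gripper above the vase at (388,510). The tray rim is at x≥0.71, so it is clear.

```bash
python3 -m handwheel '[[-0.03,1,0.1,0,0,0],[-0.03,2,0.1,0,0,0],[-0.03,3,0.1,0,0,0],[-0.03,3.6,0.1,0,0,0],[-0.03,3.6,0.1,0,0,0]]' 1; python3 go.py .6498 -.0645 .01
python3 - <<'E'
from ov import *
c=cam("scene");crop(c,240,110,90,100,6,"g26s.png")
c=cam("top");crop(c,260,110,90,80,6,"g26.png")
E
```

```text
clock: 44.75
eef_pos: [0.6472, -0.0653, 0.0582]
tool_rot: [-0.707, 0.027, -0.025, 0.707]
ft_force: [-0.2, -0.7, -0.0]
grip_width: 0.0855
t 44.75 p [ 0.6472 -0.0653  0.0582] shift [0.11 1.93 0.04] turn [-0.   -0.01 -0.02] rows 1.0 F [-0.2 -0.7 -0. ] w 0.0855
```

View pics/g26s.png

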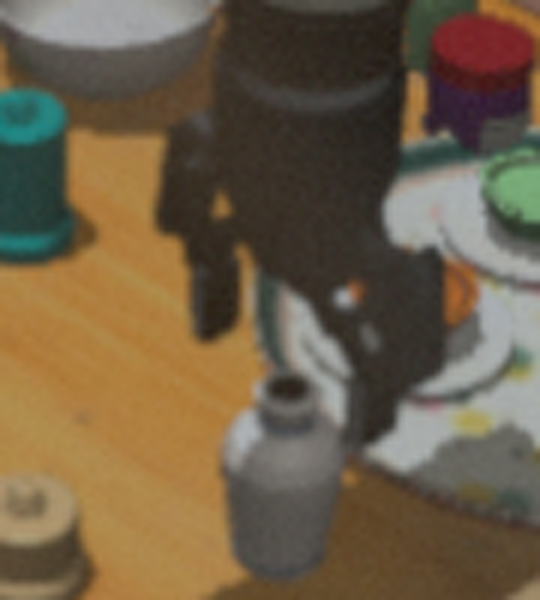

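View pics/g26.png

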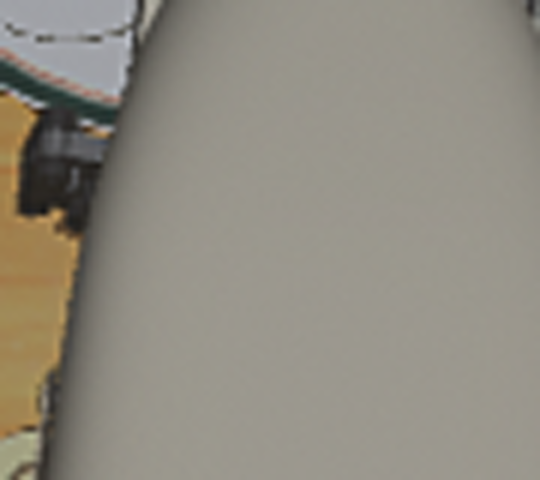

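The fingertips at (215,335) and (365,440) have their midpoint on the vase's lip (290,385), so the gripper is centred and the +24 mm z bias is confirmed.

```bash
python3 -m handwheel '[[0.08,0.4,0,0,0,0],[0.08,0.9,0,0,0,0],[0.08,1.4,0,0,0,0],[0.08,1.8,0,0,0,0],[0.08,1.85,0,0,0,0]]' 1; python3 -m handwheel '[[0,0,0,0,0,0],[0,0,0,0,0,0],[0,0,0,0,0,0],[0,0,0,0,0,0],[0,0,0,0,0,0]]' -1; python3 go.py .6498 -.0645 .15
python3 - <<'E'
from ov import *
c=cam("scene");crop(c,240,110,90,100,6,"g27s.png")
E
```

```text
clock: 45.48
eef_pos: [0.6494, -0.0652, 0.0118]
tool_rot: [-0.707, 0.027, -0.025, 0.707]
ft_force: [-0.6, -0.3, 0.5]
grip_width: 0.0854
clock: 46.1
eef_pos: [0.6515, -0.0653, 0.0144]
tool_rot: [0.707, -0.025, 0.026, -0.707]
ft_force: [0.3, 0.3, 5.6]
grip_width: 0.0516
t 46.1 p [ 0.6515 -0.0653  0.0144] shift [-0.06 -5.42  0.03] turn [-0.   -0.01  0.01] rows 3.0 F [0.3 0.3 5.6] w 0.0516
```

View pics/g27s.png

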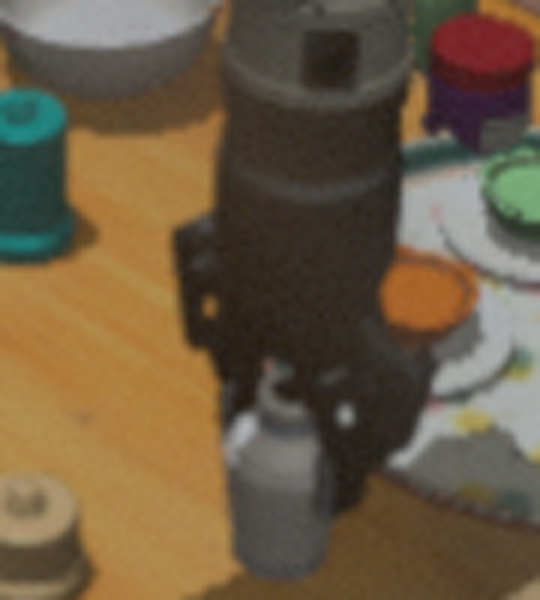

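The pads hold the vase at its belly, around (285,470), with a width of 0.052.

```bash
python3 -m handwheel '[[0,-0.3,0,0,0,0],[0,-1,0,0,0,0],[0,-2.2,0,0,0,0],[0,-3.4,0,0,0,0],[0,-4.4,0,0,0,0]]' -1; python3 -m handwheel '[[0,-0.8,0,0,0,0],[0,-1.3,-0.5,0,0,0],[-0.5,-1.5,-1.6,0,0,0],[-1.3,-1.5,-2.8,0,0,0],[-2.1,-1.5,-4,0,0,0]]' -1; python3 go.py .5226 -.239 .16;python3 - <<'E'
from ov import *
c=cam("scene");crop(c,210,60,150,180,4,"g28s.png")
E
```

```text
clock: 46.78
eef_pos: [0.6506, -0.0655, 0.1254]
tool_rot: [0.707, -0.025, 0.026, -0.707]
ft_force: [0.4, 0.7, -2.7]
grip_width: 0.0519
clock: 47.4
eef_pos: [0.5897, -0.1628, 0.1607]
tool_rot: [0.707, -0.026, 0.025, -0.707]
ft_force: [-0.4, -0.3, -1.2]
grip_width: 0.0515
t 47.4 p [ 0.5897 -0.1628  0.1607] shift [-2.45  0.03 -3.23] turn [ 0.   -0.01 -0.01] rows 2.0 F [-0.4 -0.3 -1.2] w 0.0515
```

View pics/g28s.png

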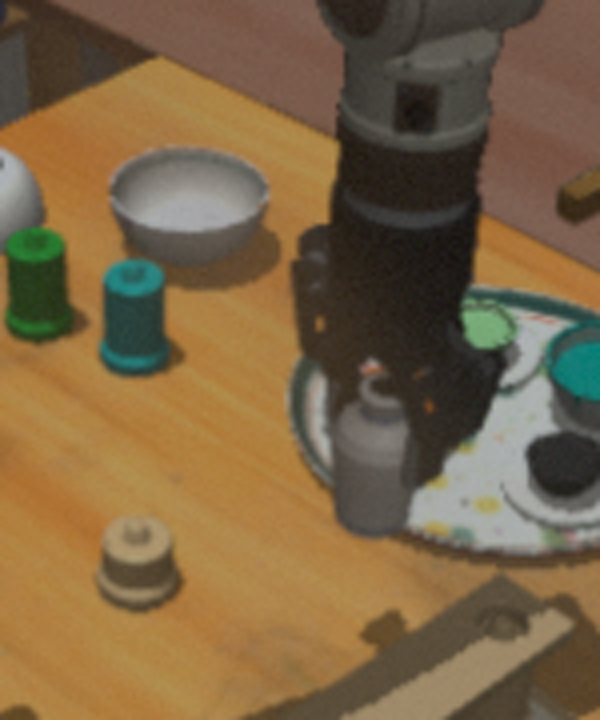

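The vase is lifted upright, at (375,465). I move it over the middle of the shelf.

```bash
python3 -m handwheel '[[-0.7,0,-0.9,0,0,0],[-1.4,0,-1.8,0,0,0],[-2.0,0,-2.7,0,0,0],[-2.4,0,-3.2,0,0,0],[-2.4,0,-3.2,0,0,0]]' -1; python3 -m handwheel '[[0,0.3,0,0,0,0],[0,0.6,0,0,0,0],[0,0.8,0,0,0,0],[0,0.8,0,0,0,0],[0,0.8,0,0,0,0]]' -1; python3 go.py .5232 -.239 .1174;python3 - <<'E'
from ov import *
p=bot.get_obs()["eef_pos"]
cs=vase(p[0]-.0015,p[1],p[2]-.0144)+vase(.5218,-.2393,.103)[:1]
c=cam("scene");c["color"]=(255*(c["color"]/255.)**.6).astype(np.uint8);crop(c,220,120,160,150,5,"g29s.png",cs)
c=cam("top");c["color"]=(255*(c["color"]/255.)**.6).astype(np.uint8);crop(c,320,130,110,140,5,"g29.png",cs)
E
```

```text
clock: 48.08
eef_pos: [0.5245, -0.2375, 0.1609]
tool_rot: [-0.706, 0.027, -0.026, 0.707]
ft_force: [0.7, 0.5, -1.7]
grip_width: 0.0517
clock: 48.7
eef_pos: [0.5255, -0.2365, 0.1409]
tool_rot: [0.707, -0.026, 0.026, -0.707]
ft_force: [1.1, -0.5, -1.4]
grip_width: 0.0518
t 48.7 p [ 0.5255 -0.2365  0.1409] shift [-0.08  0.94 -0.11] turn [ 0. -0.  0.] rows 1.0 F [ 1.1 -0.5 -1.4] w 0.0518
```

View pics/g29s.png

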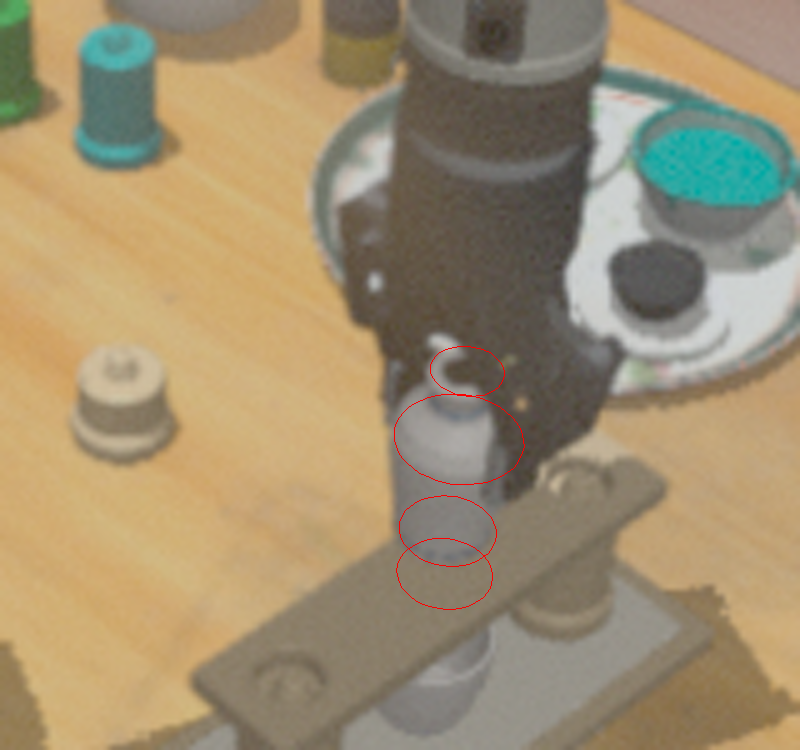

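View pics/g29.png

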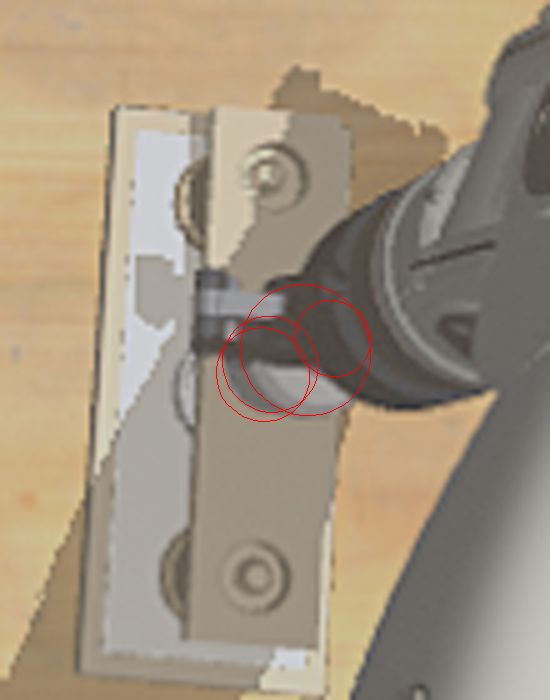

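The vase model matches both views, at scene (445,530), with the target ring directly below. The pins are visible in the holes at top (268,178) and (255,576). I lower it gently.

```bash
python3 -m handwheel '[[-0.08,0.3,-0.1,0,0,0],[-0.08,0.5,-0.1,0,0,0],[-0.08,0.7,-0.1,0,0,0],[-0.08,0.8,-0.1,0,0,0],[-0.08,0.8,-0.1,0,0,0]]' -1; python3 -m handwheel '[[0,0.03,0,0,0,0],[0,0.06,0,0,0,0],[0,0.08,0,0,0,0],[0,0.08,0,0,0,0],[0,0.08,0,0,0,0]]' -1; python3 go.py .5232 -.239 .1174
```

```text
clock: 49.42
eef_pos: [0.523, -0.2389, 0.1205]
tool_rot: [-0.707, 0.026, -0.026, 0.707]
ft_force: [0.3, -0.0, -2.3]
grip_width: 0.0513
clock: 50.05
eef_pos: [0.5231, -0.239, 0.1189]
tool_rot: [0.707, -0.026, 0.026, -0.707]
ft_force: [0.5, 0.0, -2.4]
grip_width: 0.0515
t 50.05 p [ 0.5231 -0.239   0.1189] shift [0.01 0.06 0.  ] turn [ 0.   -0.01 -0.  ] rows 1.0 F [ 0.5  0.  -2.4] w 0.0515
```

```bash
python3 -m handwheel '[[0,0.03,0,0,0,0],[0,0.05,0,0,0,0],[0,0.05,0,0,0,0],[0,0.05,0,0,0,0],[0,0.05,0,0,0,0]]' -1; python3 go.py .5232 -.239 .1174
```

```text
clock: 50.68
eef_pos: [0.5231, -0.239, 0.1176]
tool_rot: [0.707, -0.026, 0.026, -0.707]
ft_force: [0.5, 0.3, -2.9]
grip_width: 0.0516
t 50.67 p [ 0.5231 -0.239   0.1176] shift [0.   0.01 0.  ] turn [ 0.   -0.01 -0.  ] rows 1.0 F [ 0.5  0.3 -2.9] w 0.0516
```

```bash
python3 -m handwheel '[[0,0.03,0,0,0,0],[0,0.05,0,0,0,0],[0,0.05,0,0,0,0],[0,0.05,0,0,0,0],[0,0.05,0,0,0,0]]' -1; python3 -m handwheel '[[0,0.02,0,0,0,0],[0,0.04,0,0,0,0],[0,0.04,0,0,0,0],[0,0.04,0,0,0,0],[0,0.04,0,0,0,0]]' -1
```

```text
clock: 51.3
eef_pos: [0.5234, -0.2391, 0.1174]
tool_rot: [0.707, -0.025, 0.026, -0.706]
ft_force: [-2.0, 1.1, 5.5]
grip_width: 0.0516
clock: 51.92
eef_pos: [0.5236, -0.2392, 0.1173]
tool_rot: [0.707, -0.025, 0.026, -0.706]
ft_force: [-2.0, 1.8, 9.6]
grip_width: 0.0516
```

```bash
python3 -m handwheel '[[0,0,0,0,0,0],[0,0,0,0,0,0],[0,0,0,0,0,0],[0,0,0,0,0,0],[0,0,0,0,0,0]]' 1; python3 -m handwheel '[[0,-0.5,0,0,0,0],[0,-1.3,0,0,0,0],[0,-2.4,0,0,0,0],[0,-3.5,0,0,0,0],[0,-4.4,0,0,0,0]]' 1; python3 -m handwheel '[[-0.3,0,1,0,0,0],[-0.8,0,2.6,0,0,0],[-1.3,0,4.4,0,0,0],[-1.8,0,6.4,0,0,0],[-2.4,0,8.4,0,0,0]]' 1;  python3 - <<'E'
from ov import *
a=np.deg2rad(-4.1)
cs=vase(.5218,-.2393,.103)+slab(.5218,-.2393,np.deg2rad(-3.6),.091,.24,.058,.012)
c=cam("scene");c["color"]=(255*(c["color"]/255.)**.7).astype(np.uint8);crop(c,220,120,160,150,5,"f1s.png",cs)
c=cam("top");c["color"]=(255*(c["color"]/255.)**.7).astype(np.uint8);crop(c,320,130,110,140,5,"f1.png",cs)
o=bot.get_obs();print(o["clock"],o["eef_pos"],o["ft_force"])
E
```

```text
clock: 52.55
eef_pos: [0.5231, -0.239, 0.1152]
tool_rot: [-0.707, 0.026, -0.026, 0.707]
ft_force: [0.2, -0.7, -1.1]
grip_width: 0.0858
clock: 53.18
eef_pos: [0.5235, -0.2392, 0.2278]
tool_rot: [0.707, -0.025, 0.026, -0.706]
ft_force: [0.2, 0.3, -0.5]
grip_width: 0.0854
clock: 53.8
eef_pos: [0.4785, -0.0238, 0.2265]
tool_rot: [-0.707, 0.025, -0.027, 0.707]
ft_force: [-0.3, 0.1, 0.8]
grip_width: 0.0856
53.9 [ 0.47757567 -0.02126199  0.22673235] [-0.19321999  0.18860391 -0.59281009]
```

View pics/f1s.png

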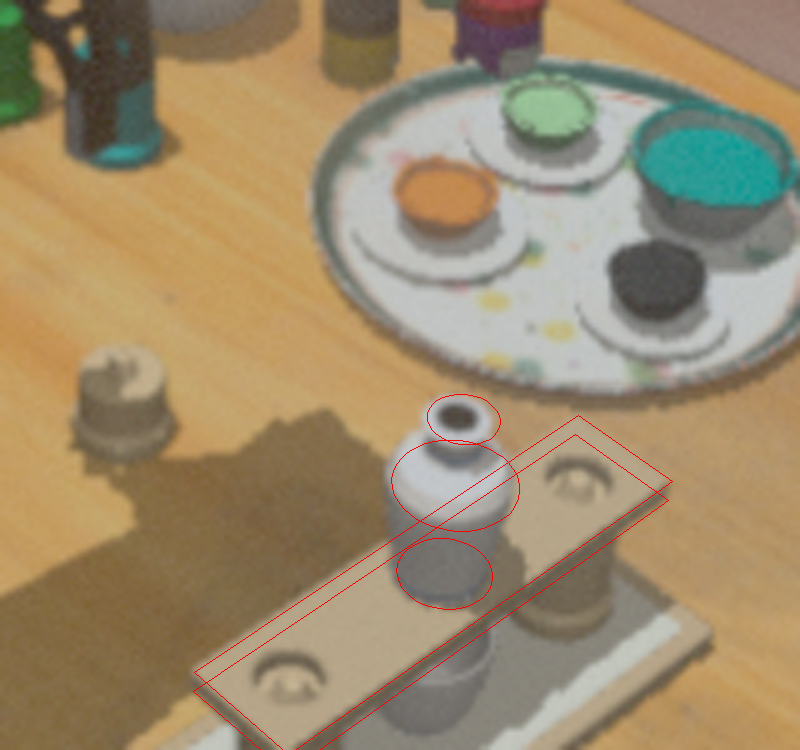

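View pics/f1.png

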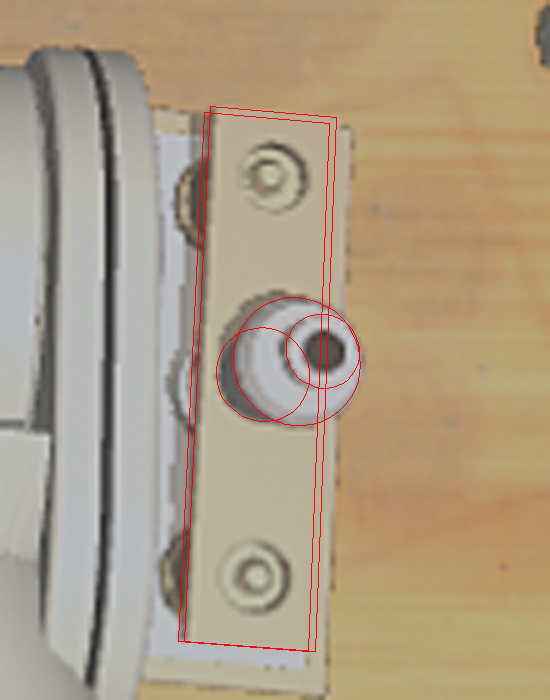

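Both views show the vase upright mid-shelf at top (297,358), and the level shelf matching its outline. Pins are in both holes, the cup is underneath, and the gripper is clear. I let it settle and hand in.

```bash
python3 -m handwheel '[[0,0,0,0,0,0],[0,0,0,0,0,0],[0,0,0,0,0,0],[0,0,0,0,0,0],[0,0,0,0,0,0]]' 1; python3 -c "
from workcell import bot
print(bot.job_done())"
```

```text
clock: 54.52
eef_pos: [0.4785, -0.0257, 0.2252]
tool_rot: [0.707, -0.026, 0.026, -0.707]
ft_force: [-0.4, 0.3, -0.7]
grip_width: 0.0855
the job is handed in; nothing more can be done
None
```

I built the two-tier setting as asked and handed it in at about 54.5 s of the 128 s allowed. `job_done()` gives no verdict, so the result rests on my own camera checks.

**What I did:** I seated the two tall buff props over the buttons and stood the teacup midway between them. I then laid the half-shelf level across both props with their pins in its holes, and stood the bud vase on the middle of the shelf. I never moved the short prop or the green and turquoise look-alikes.

**Last checks:** In the final pictures the shelf and vase match their expected positions to about 2 mm in the top view. The pins show in both holes, everything stands upright, and the gripper is clear. Once the shelf was on, the cup was partly hidden. My last full view of it, before the shelf went on, had it within about 2 mm of the bat's middle.

**What disagreed:**
- **Tool height:** The tool's height reading was about 24 mm lower than the fingertips really were. Because of that, the first try at the half-shelf shut the fingers on empty air above it. The shelf did not move, and I corrected for the offset from then on.
- **Scene camera:** It sits a steady 1–2 pixels off the top camera, so I relied on the top camera for sideways positions.

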